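Cure a batch of varnished model-ship parts under the UV lamp

ROBOT

A 6-joint arm with a two-finger parallel gripper is mounted at the origin on the work surface. World frame = base frame: x ahead of the robot, y to its left, z up, the work surface at z = 0. Lengths are in mm, angles in rad, forces in N, time in s.
With the tool pointing down it reaches from about 325 to 900 mm from the base axis. Payload 6.1 kg.
Tool frame: the origin (TCP) lies at the very end of the fingers, on their centre line; the grasp point (between the pads) lies 19 mm behind it; z points along the fingers, y is the line along which they close (so a half turn about z gives the same grasp; the last joint's range is limited). The gripper opens to 85 mm and grips with 20 to 120 N. Pads are 22 mm wide; open, the fingers measure 114 mm over their backs; the gripper's body (76 mm by 85 mm) begins 54 mm behind the grasp point. The pads swing forward as they close: fully open they stand 13 mm farther back than shut.
Start: joints at [-1.411, 0.22, 1.526, -0, 1.395, -0.126], TCP at [176.196, -599.642, 231.3] pointing down, gripper open.
Joint ranges: [-2.98, 2.98], [-0.91, 2.08], [0.09, 2.57], [-1.24, 4.39], [0.2, 2.65], [-2.68, 2.68]. Speed limits (rad/s): [2.57, 2.57, 3.01, 3.14, 3.14, 3.14].

INTERFACE

Orientations are given as a unit quaternion [x, y, z, w].
In Python, from workcell import r, optics gives the robot as it stands.
- The arm moves only by the tool servo_tool, never from a script. Its argument "commands" is a list of rows, each an object with "slide": the shift along the tool's x, y, z in cm, a list of three; "turn": the turn, a rotation vector about the tool's x, y, z in rad, a list of three; "claw": the finger opening in cm, from 0 to 8.54. In form: [{"slide": [x, y, z], "turn": [ax, ay, az], "claw": claw}, ...]. A call has 1 to 8 rows; each row shifts and turns the commanded pose from where the row before left it, along the tool's axes as they then stand; what a row does not reach is not made up. A row lasts 1/8 s, in which the tool goes at most 62.5 mm and 10.7 degrees, less where a joint would pass 70% of its speed; a pose out of reach is approached as far as the arm can. A call is refused whole if a number of a shift passes 6.25 or a number of a turn 0.188, either way. A call with a gripper value outside its range is refused whole. The fingers move at their own pace and stop on an object; the grip force is fixed at half the most. Time passes only in rows, so rows that do not move let the fingers close. It gives the time, the measured TCP pose, the force, the opening and the grip force at its end, in the units of the state.
- r.observe(): the state, without advancing time (a new reading comes with each control period).
- optics.get_image(name): name is "scene" or "top" or "wrist"; returns the picture (384x512x3 uint8, red, green, blue); there is no depth.
- optics.camera_model(name): a dict with "vfov" (degrees; the focal length in pixels is half the picture's height over the tangent of half this angle, whatever the lens; pixels are square), "cx", "cy" (the principal point, pixels), "k1" (the pictures are not rectified: a ray, as slopes to the right and down, at radius r is drawn at 1 + k1 r^2 times it, then the intrinsics apply), "R" (3x3) and "t" (3): a world point X has camera coordinates R X + t. Camera axes: x right, y down, z forward; pixel columns grow to the right and rows downward; lengths in mm; the calibration is good to about 2 mm. A picture is of the moment at which its call begins: read the wrist's pose just before it. camera_model takes no time and is no camera call; for the wrist camera it gives the pose at the moment of the call.
- r.close_job(): hands the job in; it is judged then, once.
The state is a dict: "t": time; "joint_positions": joint angles; "dq": joint speeds; "tau": joint torques, N m; "position": TCP position; "orientation": TCP orientation; "wrist_force": force on the tool from outside, world axes, zero at the start; "wrist_torque": the same for the moment, N m; "gripper_width": finger opening in mm; "finger_force": force on a finger pad.
Only numpy, scipy, OpenCV 4.12 (cv2) and the standard library are available. Lean on these libraries where they do the work, as an engineer would, in place of code of your own. Each camera call takes 0.05 s, during which the arm holds its last target. There are 200 camera calls.

TASK

Cure this batch of varnished model-ship parts: lay every part flat in the metal tray, slide the lamp's shutter grip fully open (towards you, to its end stop) and set the dimmer lever to the long mark, 60 degrees from its off stop. Only then push the loaded tray under the lamp and draw it out on the other side by its tab until it meets the end stops, keeping it down on its bed. Afterwards slide the shutter fully closed again, turn the dimmer back to its off stop and lay all the parts flat in the wooden rack, leaving the tray at the end stops and the other things on the bench where they are.

Things in the scene. Friction and masses are not known exactly. Their poses are not given: they have to be found in the camera images.
- uvbed: UV curing bench, fixed. Grey bed plate 176 mm (x) by 600 mm (y -325 to +275), top 15 mm above the table, aluminium guide rails along it 155 mm apart inside, tops at 25 mm. Origin on the table below the middle of the lamp; y is the feed direction (robot's right to left), +x points away from the robot. Two end stops at the left end, faces at y = +268 mm, leave the middle free for the tab
- lamp_under (a point): middle of the underside of the fixed grey lamp bridge across the bed, 52 mm above the table (37 mm headroom over the bed). Housing 208 mm (x) by 70 mm (y), its top 122 mm above the table; two legs outside the rails. It lies straight above the bed's origin
- tray: loose aluminium tray, 0.5 kg, 150 mm (x) by 206 mm (y, the feed), sliding on the bed between the rails; starts right of the lamp. Origin at the centre of its underside. Floor 5 mm thick; walls 4 mm thick, tops 12 mm above the underside, the rear wall (-y, push end) 24 mm. Inside 142 x 198 mm. At the end stops its origin is at y = +165 mm of the bed. Sliding it takes 3 to 8 N
- tray_tab (a point): centre of the tray's upright pull tab in front (+y): plate 50 mm wide (tray x), 5 mm thick (tray y), top 25 mm above the tray's underside, on a 50 mm wide neck whose top is 4 mm above it. This point is 135.5 mm ahead of the tray's origin and 16 mm above its underside; 30 mm free between tab and front wall
- shutter (a joint): lamp shutter slide on top of the lamp housing, m: 0 closed (away from the robot), 0.060 fully open at its end stop; opens along the bed's -x, towards the robot; about 2.5 N friction, stays where it is left
- shutter_grip (a point): centre of the shutter's black upright grip, 16 mm (x, along its travel) by 24 mm (y) and 26 mm tall; its foot is 3.5 mm above the housing's top
- dimmer (a joint): dimmer lever on top of the lamp supply, rad: 0 at its off stop, grows counter-clockwise seen from above up to 1.571; the long mark is at 60 degrees = 1.047; friction about 0.05 N m, stays where it is left
- dimmer_knob (a point): on the axis of the round upright knob at the lever's end, 18 mm across and 26 mm tall, 13 mm above its foot; 60 mm from the pivot
- dimmer_pivot (a point): the lever's vertical pivot axis at the height of the supply's top, 40 mm from the supply's origin along its -x
- supply: lamp supply, fixed grey box 100 mm (x) by 135 mm (y), 50 mm high, white dial plate with short marks every 10 degrees and one long mark; origin at the centre of its underside. At joint value 0 the lever points 45 degrees right (-y) of the box's +x, at 1.571 45 degrees left
- rack: fixed shallow dark wooden tray for cured parts, lined with white paper, left front of the bench: 146 mm (x) by 236 mm (y), walls 6 mm thick and 13 mm high, floor 6 mm; inside 134 x 224 mm; origin at the centre of its underside
- cradle: varnished wooden ship-stand cradle, U-shaped board 84 mm (x) by 40 mm (y), 18 mm thick; origin at mid-thickness in the middle. Web 20 mm wide (y -20 to 0), two horns 18 mm wide at the ends reach to y +20, 48 mm free between them: at mid-length grip it across the web, centred at y -10 mm. 45 g. May be absent
- nameboard: varnished wooden name board with round ends, 88 mm (x) by 28 mm (y), 18 mm thick; origin at its centre. May be absent. 40 g
- rudder: varnished wooden ship's rudder, 80 mm (x) by 26 mm (y -13 to 13), 18 mm thick, with a step on its +y side (x -40 to -6, y 13 to 23); origin at mid-thickness, centre of the main board; brass bands round it. Its plain end (x -6 to 40) is gripped across 26 mm. 45 g. May be absent
- grating: varnished wooden hatch grating, 62 mm (x) by 44 mm (y), 18 mm thick; origin at its centre. May be absent. 45 g
- varnish: bystander: amber varnish jar, 52 mm across, 62 mm high; origin under its centre
- brush: bystander: flat varnish brush lying behind the bed, left
- awl: bystander: awl with wooden handle, 140 mm, lying near the robot
- spool: bystander: wooden thread spool, 44 mm across, 50 mm high, right of the parts
- spars: bystander: bundle of thin spars about 230 mm long behind the bed
- scissors: bystander: scissors, about 130 mm, left of the rack

How it is judged (in metres and radians):
On the way, in this order (a step that is already met when the one before it is completed fails the run):
1. every part lies flat in the tray, the tray still on the right of the lamp, the shutter fully open and the dimmer at the 60 degree mark (these in any order) (x of cradle in the frame of tray between -0.071 and 0.071 m and y of cradle in the frame of tray between -0.099 and 0.099 m and z of cradle in the frame of tray between 0.008 and 0.02 m and (angle between cradle's own z axis and vertical below 0.2 rad or angle between cradle's own z axis and vertical above 2.94 rad) and x of nameboard in the frame of tray between -0.071 and 0.071 m and y of nameboard in the frame of tray between -0.099 and 0.099 m and z of nameboard in the frame of tray between 0.008 and 0.02 m and (angle between nameboard's own z axis and vertical below 0.2 rad or angle between nameboard's own z axis and vertical above 2.94 rad) and x of rudder in the frame of tray between -0.071 and 0.071 m and y of rudder in the frame of tray between -0.099 and 0.099 m and z of rudder in the frame of tray between 0.008 and 0.02 m and (angle between rudder's own z axis and vertical below 0.2 rad or angle between rudder's own z axis and vertical above 2.94 rad) and x of grating in the frame of tray between -0.071 and 0.071 m and y of grating in the frame of tray between -0.099 and 0.099 m and z of grating in the frame of tray between 0.008 and 0.02 m and (angle between grating's own z axis and vertical below 0.2 rad or angle between grating's own z axis and vertical above 2.94 rad) and y of tray in the frame of uvbed below -0.15 m and value of joint shutter above 0.056 m and value of joint dimmer between 0.96 and 1.134 rad), for 0.2 s.
2. the tray, with every part in it, is against the end stops left of the lamp, the shutter still open and the dimmer at its mark (x of cradle in the frame of tray between -0.071 and 0.071 m and y of cradle in the frame of tray between -0.099 and 0.099 m and z of cradle in the frame of tray between 0.008 and 0.02 m and (angle between cradle's own z axis and vertical below 0.2 rad or angle between cradle's own z axis and vertical above 2.94 rad) and x of nameboard in the frame of tray between -0.071 and 0.071 m and y of nameboard in the frame of tray between -0.099 and 0.099 m and z of nameboard in the frame of tray between 0.008 and 0.02 m and (angle between nameboard's own z axis and vertical below 0.2 rad or angle between nameboard's own z axis and vertical above 2.94 rad) and x of rudder in the frame of tray between -0.071 and 0.071 m and y of rudder in the frame of tray between -0.099 and 0.099 m and z of rudder in the frame of tray between 0.008 and 0.02 m and (angle between rudder's own z axis and vertical below 0.2 rad or angle between rudder's own z axis and vertical above 2.94 rad) and x of grating in the frame of tray between -0.071 and 0.071 m and y of grating in the frame of tray between -0.099 and 0.099 m and z of grating in the frame of tray between 0.008 and 0.02 m and (angle between grating's own z axis and vertical below 0.2 rad or angle between grating's own z axis and vertical above 2.94 rad) and y of tray in the frame of uvbed above 0.159 m and value of joint shutter above 0.056 m and value of joint dimmer between 0.96 and 1.134 rad), for 0.2 s.
At the end, for the whole second after the job is handed in: every part of the batch lies flat (within 0.2 rad) on the floor of the wooden rack, at rest; the shutter is closed within 4 mm of its stop; the dimmer is within 4 degrees (0.07 rad) of its off stop; the tray is on the bed within 10 mm of the end stops (x of cradle in the frame of rack between -0.067 and 0.067 m and y of cradle in the frame of rack between -0.112 and 0.112 m and z of cradle in the frame of rack between 0.009 and 0.021 m and (angle between cradle's own z axis and vertical below 0.2 rad or angle between cradle's own z axis and vertical above 2.94 rad) and x of nameboard in the frame of rack between -0.067 and 0.067 m and y of nameboard in the frame of rack between -0.112 and 0.112 m and z of nameboard in the frame of rack between 0.009 and 0.021 m and (angle between nameboard's own z axis and vertical below 0.2 rad or angle between nameboard's own z axis and vertical above 2.94 rad) and x of rudder in the frame of rack between -0.067 and 0.067 m and y of rudder in the frame of rack between -0.112 and 0.112 m and z of rudder in the frame of rack between 0.009 and 0.021 m and (angle between rudder's own z axis and vertical below 0.2 rad or angle between rudder's own z axis and vertical above 2.94 rad) and x of grating in the frame of rack between -0.067 and 0.067 m and y of grating in the frame of rack between -0.112 and 0.112 m and z of grating in the frame of rack between 0.009 and 0.021 m and (angle between grating's own z axis and vertical below 0.2 rad or angle between grating's own z axis and vertical above 2.94 rad) and value of joint shutter below 0.004 m and y of tray in the frame of uvbed above 0.155 m and z of tray in the frame of uvbed below 0.02 m and value of joint dimmer below 0.07 rad and linear speed of each of cradle, nameboard, rudder, grating below 0.02 m/s); the robot touches nothing.
It fails at once if the tray goes under the lamp while the shutter is not fully open (within 4 mm) or the dimmer is off its mark (5 degrees) (y of tray in the frame of uvbed between -0.12 and 0.12 m and not (value of joint shutter above 0.056 m and value of joint dimmer between 0.96 and 1.134 rad)).
It fails at once if the tray is lifted off its bed (z of tray in the frame of uvbed above 0.03 m).
It fails at once if another thing on the bench is moved more than 40 mm (distance of any of varnish, brush, awl, spool, spars, scissors from where it was at the start of the episode above 0.04 m).
Of cradle, nameboard, rudder, grating only 2 to 4 are there at a start; the rules pass over those that are not, and their reading is None.
At some moment in a run one of cradle, nameboard, rudder, grating may be knocked a few centimetres aside while the robot is not near it.
Once in a run the grip may slacken for a moment while it holds something.
It also fails if it takes over 210 s, if anything falls off the work surface, if the arm or the gripper's body presses on something with over 40 N, if the wrist force passes 120 N, or if a joint passes its speed limit or range.

## Working session

There is one attempt and no reset: what is moved stays moved. The work goes in short steps, Python scripts to look and compute and a tool call to move; the robot and the scene stay as the last step left them, time stands still between calls to the robot, and variables do not carry over. Pictures are saved under pics/ and viewed, at most 14 in all, crops included, and the job is handed in when it is done.

Besides the shell and the picture viewer there is one more tool, called as name([rows], argument=value, ...), one row to a line, values as JSON. servo_tool: Moves the arm, as the interface text tells. Its arguments: {"type":"object","properties":{"commands":{"type":"array","items":{"type":"object","properties":{"slide":{"type":"array","items":{"type":"number"}},"turn":{"type":"array","items":{"type":"number"}},"claw":{"type":"number"}}}}},"required":["commands"]}

```bash
mkdir -p pics; ls; python3 - <<'E'
from workcell import r, optics
import cv2,json
for n in ("top","scene"):
    cv2.imwrite(f"pics/{n}0.png",cv2.resize(optics.get_image(n)[:,:,::-1],(800,600),interpolation=cv2.INTER_CUBIC))
    m=optics.camera_model(n); print(n,{k:(v.tolist() if hasattr(v,'tolist') else v) for k,v in m.items()})
print(r.observe())
E
```

```text
pics
top {'vfov': 57.737762100726286, 'cx': 257.0316851832668, 'cy': 192.00015950983595, 'k1': 0.03452389850789946, 'R': [[0.02379526846717758, -0.9996146464218131, -0.014294889211473006], [-0.9930028551824118, -0.02197864572038846, -0.11602701724975845], [0.11566812351790373, 0.016955759826412804, -0.9931431857544791]], 't': [-3.64567163110721, 545.1502876517461, 1117.8720327920887]}
scene {'vfov': 47.748692357694, 'cx': 254.39515032843883, 'cy': 194.79529986103708, 'k1': 0.045829517205818085, 'R': [[0.81356669175702, 0.5814674481340718, -0.0022010960879335116], [0.437869506304804, -0.6151319487156911, -0.6556546202976253], [-0.38259578344765505, 0.5324549675133913, -0.755057728957454]], 't': [-450.3874248155935, -178.77154072836078, 1683.8033686775047]}
{'t': 0.1, 'joint_positions': array([-1.41112096e+00,  2.21163594e-01,  1.52751024e+00, -2.71071334e-05,
        1.39471910e+00, -1.26116764e-01]), 'dq': array([-2.41854674e-03, -6.46332310e-04, -2.90290376e-03, -4.06143981e-04,
        2.18222103e-05,  1.60237011e-03]), 'tau': array([ 1.89623588e-04, -4.98243642e+01, -3.90546083e+01, -2.30855212e-04,
        5.65990020e-03,  6.62234811e-06]), 'position': array([ 176.08657992, -599.09973262,  230.29136666]), 'orientation': array([ 9.89806977e-01,  1.42412559e-01, -2.84430281e-05, -8.99791293e-04]), 'wrist_force': array([ 0.03109088,  0.2673091 , -0.53882336]), 'wrist_torque': array([-0.00042898,  0.02378889, -0.00110757]), 'finger_force': 0.0, 'gripper_width': 85.63418965757812}
```

View pics/top0.png

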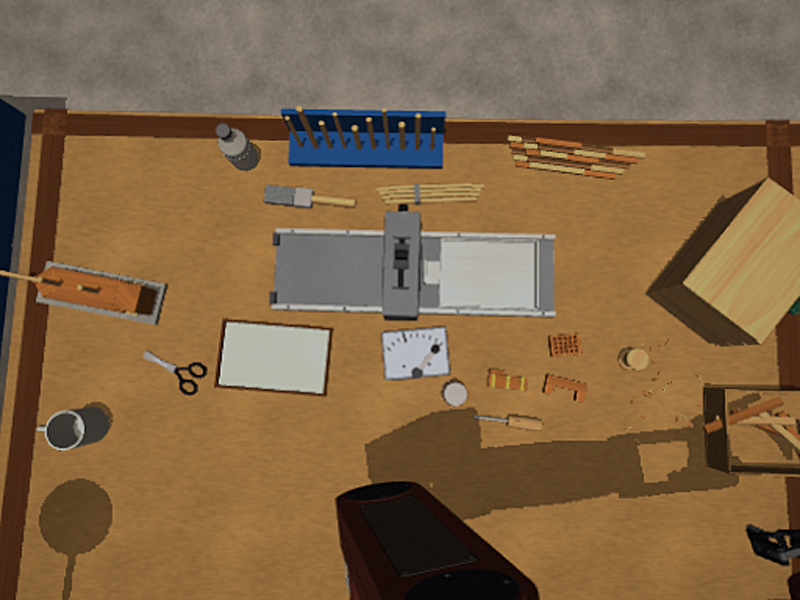

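View pics/scene0.png

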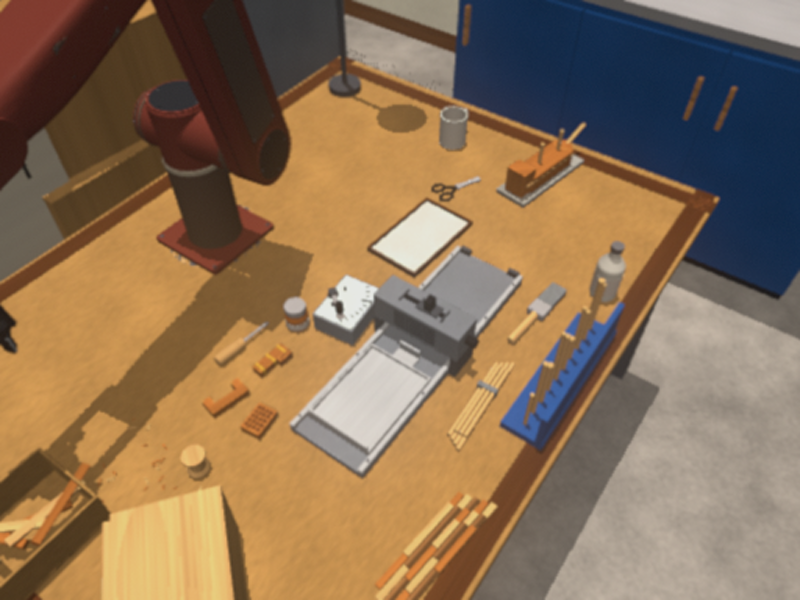

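The top view (800x600) shows three parts: grating (565,345), rudder (507,380) and cradle (565,387); there is no nameboard. The lamp is at (403,265), shutter grip (401,253), supply (416,353) with knob (435,349), rack (273,357), and tray (490,274) on the bed.

```bash
cat > h.py <<'E'
import numpy as np, cv2
from scipy.spatial.transform import Rotation as Ro
from workcell import r, optics
def cast(m,uv,z):
    uv=np.atleast_2d(np.array(uv,float)); f=192/np.tan(np.radians(m['vfov'])/2)
    d=(uv-[m['cx'],m['cy']])/f; s=d.copy()
    for _ in range(20): s=d/(1+m['k1']*(s**2).sum(1,keepdims=True))
    R=np.array(m['R']);t=np.array(m['t']);c=-R.T@t
    w=np.c_[s,np.ones(len(s))]@R
    return c+w*((z-c[2])/w[:,2])[:,None]
def proj(m,X):
    f=192/np.tan(np.radians(m['vfov'])/2);c=np.atleast_2d(X)@np.array(m['R']).T+m['t'];s=c[:,:2]/c[:,2:]
    return s*(1+m['k1']*(s**2).sum(1,keepdims=True))*f+[m['cx'],m['cy']]
def shot(n):
    m=optics.camera_model(n); return optics.get_image(n),m
def st():
    s=r.observe();R=Ro.from_quat(s['orientation']).as_matrix()
    print('t %.2f'%s['t'],'tcp',s['position'].round(1),'yaw %.4f'%np.arctan2(R[1,0],R[0,0]),'z',R[:,2].round(3),'F',s['wrist_force'].round(1),'w %.1f ff %.1f'%(s['gripper_width'],s['finger_force']));return s
def go(x,y,z,s=None):
    s=s or r.observe();R=Ro.from_quat(s['orientation']).as_matrix()
    print('slide cm',(R.T@(np.array([x,y,z])-s['position'])/10).round(2))
E
python3 - <<'E'
from h import *
im,m=shot("top"); hsv=cv2.cvtColor(im,cv2.COLOR_RGB2HSV)
k=512/800
def P(name,pts,z): print(name,cast(m,np.array(pts)*k,z).round(0)[:,:2].tolist())
P('bed corners farL nearL farR nearR z25',[(275,233),(272,314),(555,236),(553,316)],25)
P('tray cornersFR NR (rear wall z39)',[(537,240),(537,308)],39)
P('lamp top corners FL FR NL NR',[(388,211),(422,211),(383,318),(417,318)],122)
P('grip z151',[(403,250)],151)
P('grip base 125',[(401,256)],125)
P('supply top corners',[(382,332),(447,326),(384,381),(451,374)],50)
P('knob top z~85',[(435,349)],80); P('pivot z60',[(417,373)],58)
P('rack',[(223,320),(332,329),(216,387),(325,394)],13)
P('jar spool',[(455,390),(632,357)],60)
# parts
sub=im[205:275,300:385]; cv2.imwrite('pics/parts.png',cv2.resize(sub[:,:,::-1],None,fx=8,fy=8,interpolation=cv2.INTER_CUBIC))
cv2.imwrite('pics/lamp.png',cv2.resize(im[125:255,235:300][:,:,::-1],None,fx=4.6,fy=4.6,interpolation=cv2.INTER_CUBIC))
for c in [(565,345),(507,380),(565,387)]:
    u,v=np.array(c)*k; print(c,hsv[int(v),int(u)])
print(hsv[262,330])
st()
E
```

```text
bed corners farL nearL farR nearR z25 [[685.0, 286.0], [510.0, 283.0], [691.0, -316.0], [519.0, -310.0]]
tray cornersFR NR (rear wall z39) [[678.0, -274.0], [534.0, -274.0]]
lamp top corners FL FR NL NR [[712.0, 39.0], [713.0, -29.0], [499.0, 43.0], [500.0, -23.0]]
grip z151 [[627.0, 6.0]]
grip base 125 [[621.0, 11.0]]
supply top corners [[476.0, 47.0], [491.0, -86.0], [376.0, 41.0], [393.0, -96.0]]
knob top z~85 [[442.0, -61.0]]
pivot z60 [[394.0, -26.0]]
rack [[496.0, 390.0], [482.0, 156.0], [354.0, 396.0], [345.0, 166.0]]
jar spool [[362.0, -104.0], [437.0, -457.0]]
(565, 345) [ 12 182 105]
(507, 380) [ 26 168 153]
(565, 387) [ 13 186 158]
[ 17 151 164]
t 0.15 tcp [ 176.1 -599.2  230.4] yaw 0.2857 z [-0.     0.002 -1.   ] F [ 1.  -0.5  0.3] w 85.7 ff 0.0
```

View pics/parts.png

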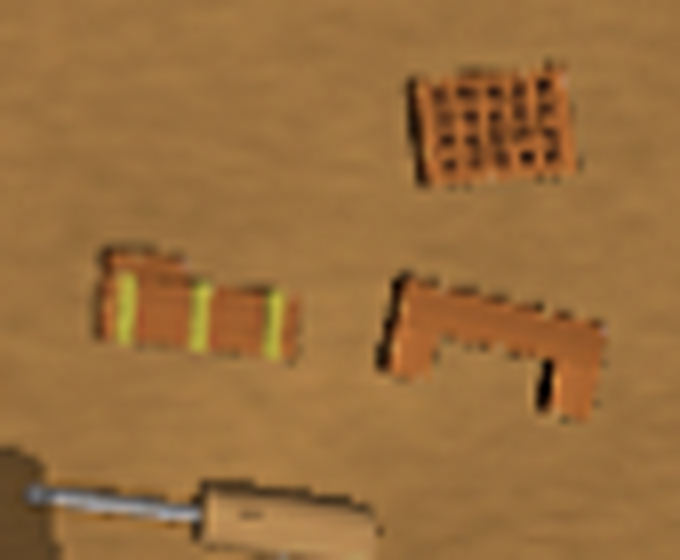

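View pics/lamp.png

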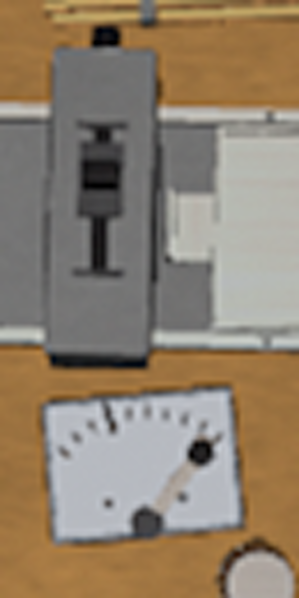

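The crops show the rudder (step facing away from the robot, to the left), the cradle (horns towards the robot) and the grating. The dimmer lever is at its right stop and the shutter is at its far end. The measurements fit the sizes given (supply yaw about 0.118, bed origin about (603,8)). Next I move over the parts.

servo_tool([
  {"turn": [0, 0, -0.1836]},
  {"turn": [0, 0, -0.1836]},
  {"turn": [0, 0, -0.1836]},
  {"turn": [0, 0, -0.1836]},
  {"turn": [0, 0, -0.1836]},
  {"turn": [0, 0, -0.1836]},
  {"turn": [0, 0, -0.1836]},
  {"slide": [0, 0, 0]},
])

```text
$.commands[0]: bad value
```

servo_tool([
  {"slide": [3.2, 3.7, -1]},
  {"slide": [3.2, 3.7, -1]},
  {"slide": [3.2, 3.7, -1]},
  {"slide": [3.2, 3.7, -1]},
  {"slide": [3.2, 3.7, -1]},
  {"slide": [3.2, 3.7, -1]},
  {"slide": [3.2, 3.7, -1]},
  {"slide": [0, 0, 0]},
])

```text
$.commands[0]: bad value
```

```bash
python3 - <<'E'
from h import *
s=st(); im,m=shot("wrist"); c=-np.array(m['R']).T@m['t']; print('cam',c, m['vfov'],np.array(m['R']).round(2).tolist())
cv2.imwrite('pics/w1.png',im[:,:,::-1])
E
```

```text
t 0.15 tcp [ 176.1 -599.2  230.4] yaw 0.2857 z [-0.     0.002 -1.   ] F [ 1.  -0.5  0.3] w 85.7 ff 0.0
cam [ 240.46318445 -580.65743826  373.64036857] 66.50034387712974 [[0.28, -0.96, -0.0], [-0.93, -0.27, 0.26], [-0.25, -0.07, -0.96]]
```

View pics/w1.png

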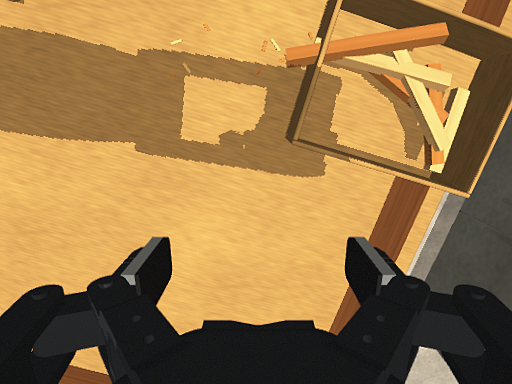

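The wrist view works (fingers at the bottom, empty table and scrap box beyond). Every row needs all three keys.

servo_tool([
  {"slide": [0, 0, 0], "turn": [0, 0, -0.1836], "claw": 8.5},
  {"slide": [0, 0, 0], "turn": [0, 0, -0.1836], "claw": 8.5},
  {"slide": [0, 0, 0], "turn": [0, 0, -0.1836], "claw": 8.5},
  {"slide": [0, 0, 0], "turn": [0, 0, -0.1836], "claw": 8.5},
  {"slide": [0, 0, 0], "turn": [0, 0, -0.1836], "claw": 8.5},
  {"slide": [0, 0, 0], "turn": [0, 0, -0.1836], "claw": 8.5},
  {"slide": [0, 0, 0], "turn": [0, 0, -0.1836], "claw": 8.5},
])

```text
t: 1.08
position: [176.2, -599.5, 231.0]
orientation: [0.705, 0.709, 0.0, -0.0]
wrist_force: [-0.5, -0.4, 1.3]
gripper_width: 85.0
finger_force: 0.0
```

servo_tool([
  {"slide": [3.2, 3.7, -1], "turn": [0, 0, 0], "claw": 7},
  {"slide": [3.2, 3.7, -1], "turn": [0, 0, 0], "claw": 7},
  {"slide": [3.2, 3.7, -1], "turn": [0, 0, 0], "claw": 7},
  {"slide": [3.2, 3.7, -1], "turn": [0, 0, 0], "claw": 7},
  {"slide": [3.2, 3.7, -1], "turn": [0, 0, 0], "claw": 7},
  {"slide": [3.2, 3.7, -1], "turn": [0, 0, 0], "claw": 7},
  {"slide": [3.2, 3.7, -1], "turn": [0, 0, 0], "claw": 7},
  {"slide": [0, 0, 0], "turn": [0, 0, 0], "claw": 7},
])

```text
t: 2.08
position: [437.6, -373.5, 302.3]
orientation: [0.705, 0.709, 0.0, 0.001]
wrist_force: [-0.1, -1.1, 0.8]
gripper_width: 69.5
finger_force: 0.0
```

```bash
python3 - <<'E'
from h import *
s=st(); im,m=shot("wrist"); c=-np.array(m['R']).T@m['t']; print('cam',c)
cv2.imwrite('pics/w2.png',im[:,:,::-1])
t,tm=shot("top")
P=lambda pts,z=18: cast(tm,np.array([(300,205)])+np.array(pts)/8.,z)[:,:2].round(1).tolist()
print('rud',P([(115,270),(110,345),(292,358),(297,295)])); print('grat',P([(418,80),(560,68),(575,170),(428,185)])); print('crad web edge',P([(405,278),(605,325)]))
E
```

```text
t 2.08 tcp [ 437.6 -373.5  302.3] yaw 1.5757 z [ 0.002 -0.001 -1.   ] F [-0.1 -1.1  0.8] w 69.5 ff 0.0
cam [ 437.50655909 -306.85147956  445.43687361]
rud [[396.7, -182.4], [366.3, -180.5], [363.0, -254.3], [388.5, -256.4]]
grat [[477.4, -306.2], [483.7, -364.1], [442.1, -369.5], [434.5, -309.9]]
crad web edge [[396.5, -300.2], [379.8, -380.5]]
```

View pics/w2.png

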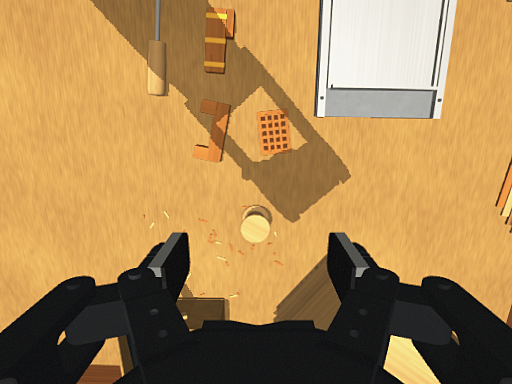

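The wrist view shows the grating at (274,132), the cradle at (212,132) with its web on the right, the rudder at (215,42) and the spool at (256,225). I cast these and compare them with the top view.

```bash
python3 - <<'E'
from h import *
m=optics.camera_model("wrist")
im=cv2.imread('pics/w2.png')
for n,p in dict(grat=[(258,113),(285,109),(291,152),(264,157)],crad_webouter=[(230,101),(221,161)],rud=[(206,10),(229,10),(224,73),(205,70)],spool=[(256,228)]).items(): print(n,cast(m,p,18 if n!='spool' else 50)[:,:2].round(1).tolist())
cv2.imwrite('pics/w2c.png',cv2.resize(im[0:180,180:300],None,fx=4,fy=4,interpolation=cv2.INTER_CUBIC)[:600])
E
```

```text
grat [[435.5, -309.7], [473.4, -304.1], [483.6, -364.6], [444.3, -372.0]]
crad_webouter [[396.4, -293.4], [381.2, -377.9]]
rud [[367.3, -178.3], [397.4, -178.5], [389.0, -256.5], [363.1, -252.6]]
spool [[432.8, -470.2]]
```

View pics/w2c.png

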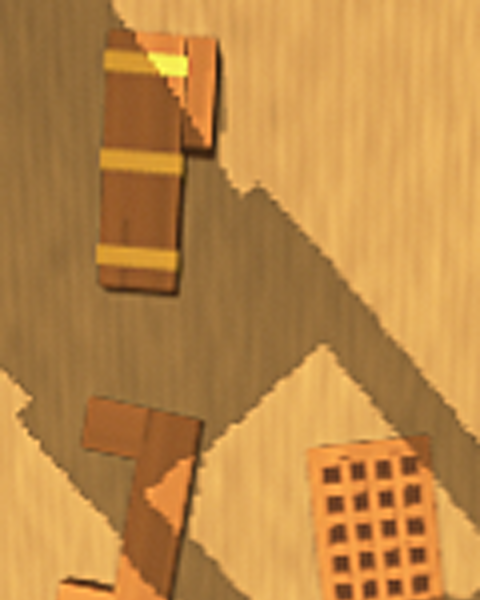

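servo_tool([
  {"slide": [0, 0, 0], "turn": [0, 0, -0.13], "claw": 6.4},
  {"slide": [3.27, 2.66, 4.0], "turn": [0, 0, 0], "claw": 6.4},
  {"slide": [0, 0, 6], "turn": [0, 0, 0], "claw": 6.4},
  {"slide": [0, 0, 6], "turn": [0, 0, 0], "claw": 6.4},
  {"slide": [0, 0, 6], "turn": [0, 0, 0], "claw": 6.4},
  {"slide": [0, 0, 4], "turn": [0, 0, 0], "claw": 6.4},
  {"slide": [0, 0, 2], "turn": [0, 0, 0], "claw": 6.4},
  {"slide": [0, 0, 1.5], "turn": [0, 0, 0], "claw": 6.4},
])

```text
t: 3.18
position: [456.9, -340.6, 5.9]
orientation: [0.66, 0.751, -0.0, 0.0]
wrist_force: [0.7, 0.2, 0.4]
gripper_width: 64.1
finger_force: 0.0
```

servo_tool([
  {"slide": [0, 0, 0.3], "turn": [0, 0, 0], "claw": 6.4},
  {"slide": [0, 0, 0], "turn": [0, 0, 0], "claw": 4},
  {"slide": [0, 0, 0], "turn": [0, 0, 0], "claw": 4},
  {"slide": [0, 0, 0], "turn": [0, 0, 0], "claw": 4},
  {"slide": [0, 0, 0], "turn": [0, 0, 0], "claw": 4},
])

```text
t: 3.8
position: [458.5, -340.8, 5.1]
orientation: [0.66, 0.752, -0.0, 0.002]
wrist_force: [-0.2, 0.4, 5.8]
gripper_width: 42.2
finger_force: 62.2
```

```bash
python3 - <<'E'
from h import *
st(); im,m=shot("wrist"); cv2.imwrite('pics/w3.png',im[:,:,::-1])
E
```

```text
t 3.80 tcp [ 458.5 -340.8    5.1] yaw 1.7012 z [ 0.002 -0.002 -1.   ] F [-0.2  0.4  5.8] w 42.2 ff 62.2
```

View pics/w3.png

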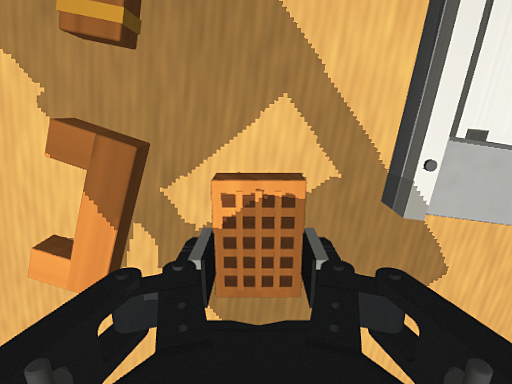

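The grating is held squarely between the fingers (w 42). Next I take it to the tray.

servo_tool([
  {"slide": [0, 0, -4.5], "turn": [0, 0, 0], "claw": 3.5},
  {"slide": [0, 0, -5], "turn": [0, 0, 0], "claw": 3.5},
  {"slide": [0, 0, 0], "turn": [0, 0, 0.118], "claw": 3.5},
  {"slide": [3.57, 3.67, 0], "turn": [0, 0, 0], "claw": 3.5},
  {"slide": [3.57, 3.67, 0], "turn": [0, 0, 0], "claw": 3.5},
  {"slide": [3.57, 3.67, 0], "turn": [0, 0, 0], "claw": 3.5},
  {"slide": [3.57, 3.67, 0], "turn": [0, 0, 0], "claw": 3.5},
  {"slide": [3.57, 3.67, 0], "turn": [0, 0, 0], "claw": 3.5},
])

```text
t: 4.85
position: [639.6, -157.6, 98.5]
orientation: [0.703, 0.711, 0.0, 0.0]
wrist_force: [0.6, 0.3, 0.1]
gripper_width: 42.4
finger_force: 61.5
```

servo_tool([
  {"slide": [0, 0, 2], "turn": [0, 0, 0], "claw": 3.5},
  {"slide": [0, 0, 0], "turn": [0, 0, 0], "claw": 3.5},
])

```text
t: 5.1
position: [636.3, -158.2, 75.5]
orientation: [0.702, 0.712, -0.001, -0.002]
wrist_force: [-1.4, 0.0, -0.4]
gripper_width: 42.5
finger_force: 61.5
```

```bash
python3 - <<'E'
from h import *
st(); im,m=shot("wrist"); cv2.imwrite('pics/w4.png',im[:,:,::-1])
im,m=shot("top"); cv2.imwrite('pics/t4.png',im[:,:,::-1])
E
```

```text
t 5.10 tcp [ 636.3 -158.2   75.5] yaw 1.5839 z [-0.005  0.001 -1.   ] F [-1.4  0.  -0.4] w 42.5 ff 61.5
```

View pics/w4.png

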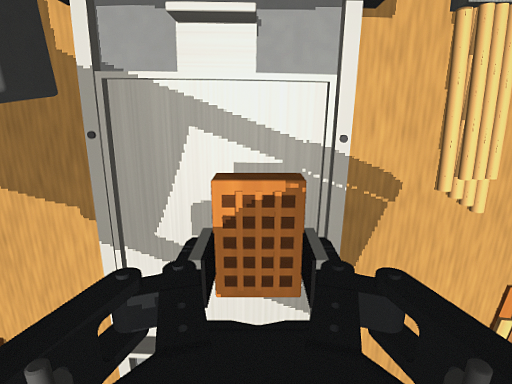

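The wrist view shows the tray front wall with its inner corners at (107,80) and (328,80), and the tab's top edge at (167..256, 5). Next I measure the tray and descend.

```bash
python3 - <<'E'
from h import *
m=optics.camera_model("wrist")
print('front wall top outer corners',cast(m,[(95,73),(336,73)],27).round(1).tolist())
print('inner',cast(m,[(107,81),(328,81),(122,245),(323,225)],27).round(1).tolist())
print('tab top',cast(m,[(167,3),(256,3)],40).round(1).tolist())
st()
E
```

```text
front wall top outer corners [[534.2, -69.6, 27.0], [685.1, -68.7, 27.0]]
inner [[541.3, -74.4, 27.0], [680.4, -73.5, 27.0], [538.6, -187.1, 27.0], [683.7, -169.7, 27.0]]
tab top [[585.9, -34.5, 40.0], [635.1, -34.4, 40.0]]
t 5.20 tcp [ 637.2 -159.7   77.5] yaw 1.5820 z [-0.002  0.    -1.   ] F [-0.1  0.3  0. ] w 42.1 ff 61.5
```

servo_tool([
  {"slide": [0, 0, 2.5], "turn": [0, 0, 0], "claw": 3.5},
  {"slide": [0, 0, 1.7], "turn": [0, 0, 0], "claw": 3.5},
  {"slide": [0, 0, 0.7], "turn": [0, 0, 0], "claw": 3.5},
  {"slide": [0, 0, 0], "turn": [0, 0, 0], "claw": 3.5},
])

```text
t: 5.7
position: [638.1, -159.2, 28.9]
orientation: [0.703, 0.711, -0.0, -0.0]
wrist_force: [0.6, -0.5, -0.6]
gripper_width: 42.0
finger_force: 61.5
```

servo_tool([
  {"slide": [0, 0, 0.3], "turn": [0, 0, 0], "claw": 3.5},
  {"slide": [0, 0, 0], "turn": [0, 0, 0], "claw": 5.6},
  {"slide": [0, 0, 0], "turn": [0, 0, 0], "claw": 5.6},
  {"slide": [0, 0, -2], "turn": [0, 0, 0], "claw": 5.6},
  {"slide": [0, 0, -5], "turn": [0, 0, 0], "claw": 5.6},
  {"slide": [0, 0, -5], "turn": [0, 0, 0.102], "claw": 5.6},
  {"slide": [0, 0, 0], "turn": [0, 0, 0.102], "claw": 5.6},
])

```text
t: 6.58
position: [642.7, -160.4, 155.0]
orientation: [0.773, 0.635, 0.003, 0.006]
wrist_force: [-0.1, 0.4, -1.0]
gripper_width: 56.0
finger_force: 0.0
```

servo_tool([
  {"slide": [-3.9, -3.67, 0], "turn": [0, 0, 0], "claw": 4.5},
  {"slide": [-3.9, -3.67, 0], "turn": [0, 0, 0], "claw": 4.5},
  {"slide": [-3.9, -3.67, 0], "turn": [0, 0, 0], "claw": 4.5},
  {"slide": [-3.9, -3.67, 0], "turn": [0, 0, 0], "claw": 4.5},
  {"slide": [-3.9, -3.67, 0], "turn": [0, 0, 0], "claw": 4.5},
  {"slide": [-3.9, -3.67, 0], "turn": [0, 0, 0], "claw": 4.5},
  {"slide": [0, 0, 0], "turn": [0, 0, 0], "claw": 4.5},
])

```text
t: 7.45
position: [375.8, -349.2, 148.2]
orientation: [0.773, 0.634, -0.0, 0.001]
wrist_force: [0.4, 0.2, 0.3]
gripper_width: 45.1
finger_force: 0.0
```

```bash
cat >> h.py <<'E'
def parts(im,m,z,roi=None,lo=(5,165,50),hi=(15,255,255),amin=150):
    hsv=cv2.cvtColor(im,cv2.COLOR_RGB2HSV); k=cv2.inRange(hsv,lo,hi)
    k=cv2.morphologyEx(k,cv2.MORPH_CLOSE,np.ones((7,7),np.uint8))
    for c in cv2.findContours(k,cv2.RETR_EXTERNAL,cv2.CHAIN_APPROX_SIMPLE)[0]:
        if cv2.contourArea(c)<amin: continue
        b=cv2.boxPoints(cv2.minAreaRect(c)); w=cast(m,b,z)[:,:2]
        e=w[1]-w[0],w[2]-w[1]; l=max(e,key=np.linalg.norm)
        print('ctr',w.mean(0).round(1),'size',[float(np.linalg.norm(q).round(1)) for q in e],'yaw %.3f'%(np.arctan2(l[1],l[0])%np.pi),'px',b.mean(0).round(0))
E
python3 - <<'E'
from h import *
st(); im,m=shot("wrist"); parts(im,m,18); cv2.imwrite('pics/w5.png',im[:,:,::-1])
print('top'); im,m=shot("top"); parts(im,m,18,amin=60)
E
```

```text
t 7.45 tcp [ 375.8 -349.2  148.2] yaw 1.3742 z [ 0.001 -0.002 -1.   ] F [0.4 0.2 0.3] w 45.1 ff 0.0
ctr [ 371.5 -332.8] size [39.2, 83.5] yaw 1.385 px [250. 166.]
ctr [ 378.  -250.1] size [25.6, 8.1] yaw 3.060 px [238.  76.]
ctr [ 379.8 -227.6] size [26.0, 23.4] yaw 3.061 px [234.  48.]
ctr [ 386.7 -200.1] size [36.1, 20.8] yaw 3.014 px [235.  12.]
top
ctr [-17.6  49. ] size [69.2, 70.0] yaw 0.026 px [240. 371.]
ctr [  94.4 -771.8] size [24.0, 228.8] yaw 3.064 px [507. 344.]
ctr [ 371.  -333.9] size [40.8, 86.7] yaw 1.362 px [361. 248.]
ctr [ 386.1 -214.5] size [37.0, 80.1] yaw 1.506 px [324. 242.]
ctr [420.2 278.7] size [145.5, 240.6] yaw 1.511 px [175. 228.]
ctr [ 214.2 -485.3] size [927.6, 292.5] yaw 2.269 px [409. 303.]
ctr [ 641.8 -156.6] size [60.4, 40.9] yaw 1.591 px [307. 165.]
ctr [ 901.1 -452.8] size [163.6, 761.4] yaw 1.496 px [397.  92.]
ctr [440.9 553.9] size [1045.2, 565.5] yaw 0.021 px [ 89. 229.]
```

Masks give the cradle at (371,-333) with the exact size. The web centre is therefore (381,-335).

servo_tool([
  {"slide": [1.47, 0.24, 4], "turn": [0, 0, 0], "claw": 4.2},
  {"slide": [0, 0, 5], "turn": [0, 0, 0], "claw": 4.2},
  {"slide": [0, 0, 3], "turn": [0, 0, 0], "claw": 4.2},
  {"slide": [0, 0, 2.1], "turn": [0, 0, 0], "claw": 4.2},
  {"slide": [0, 0, 0], "turn": [0, 0, 0], "claw": 1.5},
  {"slide": [0, 0, 0], "turn": [0, 0, 0], "claw": 1.5},
  {"slide": [0, 0, 0], "turn": [0, 0, 0], "claw": 1.5},
  {"slide": [0, 0, 0], "turn": [0, 0, 0], "claw": 1.5},
])

```text
t: 8.55
position: [383.6, -333.3, 6.3]
orientation: [0.772, 0.636, 0.0, 0.001]
wrist_force: [0.3, -0.6, -0.2]
gripper_width: 18.4
finger_force: 61.7
```

servo_tool([
  {"slide": [0, 0, -5], "turn": [0, 0, 0], "claw": 1.2},
  {"slide": [0, 0, -5], "turn": [0, 0, -0.104], "claw": 1.2},
  {"slide": [0, 0, 0], "turn": [0, 0, -0.104], "claw": 1.2},
  {"slide": [2.2, 4.24, 0], "turn": [0, 0, 0], "claw": 1.2},
  {"slide": [2.2, 4.24, 0], "turn": [0, 0, 0], "claw": 1.2},
  {"slide": [2.2, 4.24, 0], "turn": [0, 0, 0], "claw": 1.2},
  {"slide": [2.2, 4.24, 0], "turn": [0, 0, 0], "claw": 1.2},
  {"slide": [2.2, 4.24, 0], "turn": [0, 0, 0], "claw": 1.2},
])

```text
t: 9.55
position: [594.5, -218.7, 105.8]
orientation: [0.701, 0.713, 0.0, 0.0]
wrist_force: [0.3, -0.9, -0.3]
gripper_width: 18.3
finger_force: 61.8
```

servo_tool([
  {"slide": [0, 0, 1.5], "turn": [0, 0, 0], "claw": 1.2},
  {"slide": [0, 0, 0], "turn": [0, 0, 0], "claw": 1.2},
])

```text
t: 9.8
position: [591.4, -218.7, 88.4]
orientation: [0.701, 0.713, -0.001, -0.002]
wrist_force: [-0.3, -0.8, -0.9]
gripper_width: 18.5
finger_force: 61.8
```

```bash
python3 - <<'E'
from h import *
s=st(); im,m=shot("wrist"); parts(im,m,s['position'][2]+11); cv2.imwrite('pics/w6.png',im[:,:,::-1])
E
```

```text
t 9.80 tcp [ 591.4 -218.7   88.4] yaw 1.5875 z [-0.004  0.002 -1.   ] F [-0.3 -0.8 -0.9] w 18.5 ff 61.8
ctr [ 581.2 -220.7] size [39.2, 82.7] yaw 1.607 px [236. 248.]
ctr [ 474.3 -189.7] size [52.0, 15.1] yaw 1.353 px [ 16. 188.]
ctr [ 624.1 -153.1] size [42.0, 30.7] yaw 1.571 px [334. 114.]
```

servo_tool([
  {"slide": [0, 0, 3], "turn": [0, 0, 0], "claw": 1.2},
  {"slide": [0, 0, 2.2], "turn": [0, 0, 0], "claw": 1.2},
  {"slide": [0, 0, 0.8], "turn": [0, 0, 0], "claw": 1.2},
  {"slide": [0, 0, 0.1], "turn": [0, 0, 0], "claw": 1.2},
  {"slide": [0, 0, 0], "turn": [0, 0, 0], "claw": 3.4},
  {"slide": [0, 0, 0], "turn": [0, 0, 0], "claw": 3.4},
  {"slide": [0, 0, -3], "turn": [0, 0, 0], "claw": 3.4},
  {"slide": [0, 0, -5], "turn": [0, 0, 0], "claw": 4.6},
])

```text
t: 10.85
position: [591.8, -218.5, 108.5]
orientation: [0.701, 0.713, -0.001, -0.002]
wrist_force: [0.5, -0.4, 0.1]
gripper_width: 45.9
finger_force: 0.0
```

servo_tool([
  {"slide": [0, 0, -5], "turn": [0, 0, 0.079], "claw": 4.6},
  {"slide": [-0.54, -4.21, 0], "turn": [0, 0, 0], "claw": 4.6},
  {"slide": [-0.54, -4.21, 0], "turn": [0, 0, 0], "claw": 4.6},
  {"slide": [-0.54, -4.21, 0], "turn": [0, 0, 0], "claw": 4.6},
  {"slide": [-0.54, -4.21, 0], "turn": [0, 0, 0], "claw": 4.6},
  {"slide": [-0.54, -4.21, 0], "turn": [0, 0, 0], "claw": 4.6},
  {"slide": [0, 0, 0], "turn": [0, 0, 0], "claw": 4.6},
])

```text
t: 11.72
position: [379.7, -233.1, 159.7]
orientation: [0.73, 0.684, -0.0, 0.0]
wrist_force: [0.3, -1.2, -0.0]
gripper_width: 45.9
finger_force: 0.0
```

```bash
python3 - <<'E'
from h import *
s=st(); im,m=shot("wrist"); parts(im,m,18,hi=(32,255,255),lo=(5,175,50))
print('top'); im,m=shot("top"); parts(im,m,38,amin=60)
E
```

```text
t 11.72 tcp [ 379.7 -233.1  159.7] yaw 1.5060 z [ 0.    -0.001 -1.   ] F [ 0.3 -1.2 -0. ] w 45.9 ff 0.0
ctr [ 385.6 -213.5] size [80.1, 34.7] yaw 1.467 px [262. 160.]
ctr [ 594.7 -228.8] size [94.0, 53.4] yaw 1.594 px [471. 162.]
ctr [ 622.1 -153.9] size [6.8, 60.6] yaw 1.709 px [508.  83.]
ctr [ 358.4 -111.5] size [52.5, 25.5] yaw 0.316 px [225.  51.]
top
ctr [-25.6  84.3] size [50.2, 63.3] yaw 0.850 px [228. 376.]
ctr [  99.9 -758.6] size [23.6, 224.9] yaw 3.064 px [507. 344.]
ctr [ 386.1 -211.5] size [36.6, 80.4] yaw 1.492 px [324. 242.]
ctr [ 160.6 -258.9] size [640.7, 241.7] yaw 2.514 px [339. 319.]
ctr [420.3 273.5] size [143.0, 236.7] yaw 1.511 px [175. 228.]
ctr [ 413.1 -707.6] size [254.4, 188.3] yaw 3.031 px [483. 239.]
ctr [ 582.6 -228. ] size [81.6, 33.1] yaw 1.592 px [330. 182.]
ctr [ 637.8 -154.1] size [59.4, 40.2] yaw 1.591 px [307. 165.]
ctr [ 892.6 -445.1] size [160.8, 748.0] yaw 1.496 px [397.  92.]
ctr [545.1 716.7] size [1129.0, 522.9] yaw 2.717 px [ 34. 196.]
```

servo_tool([
  {"slide": [0, 0, 5], "turn": [0, 0, 0], "claw": 4.6},
  {"slide": [0, 0, 5], "turn": [0, 0, 0], "claw": 4.6},
  {"slide": [0, 0, 3.2], "turn": [0, 0, 0], "claw": 4.6},
  {"slide": [0, 0, 2.0], "turn": [0, 0, 0], "claw": 4.6},
  {"slide": [0, 0, 0], "turn": [0, 0, 0], "claw": 2},
  {"slide": [0, 0, 0], "turn": [0, 0, 0], "claw": 2},
  {"slide": [0, 0, 0], "turn": [0, 0, 0], "claw": 2},
  {"slide": [0, 0, 0], "turn": [0, 0, 0], "claw": 2},
])

```text
t: 12.82
position: [382.1, -233.6, 8.2]
orientation: [0.729, 0.685, 0.0, 0.001]
wrist_force: [1.1, 0.8, -1.4]
gripper_width: 24.4
finger_force: 60.7
```

servo_tool([
  {"slide": [0, 0, -5], "turn": [0, 0, 0], "claw": 1.8},
  {"slide": [0, 0, -5], "turn": [0, 0, 0], "claw": 1.8},
  {"slide": [0, 0, 0], "turn": [0, 0, -0.077], "claw": 1.8},
  {"slide": [1.8, 3.86, 0], "turn": [0, 0, 0], "claw": 1.8},
  {"slide": [1.8, 3.86, 0], "turn": [0, 0, 0], "claw": 1.8},
  {"slide": [1.8, 3.86, 0], "turn": [0, 0, 0], "claw": 1.8},
  {"slide": [1.8, 3.86, 0], "turn": [0, 0, 0], "claw": 1.8},
  {"slide": [1.8, 3.86, 0], "turn": [0, 0, 0], "claw": 1.8},
])

```text
t: 13.82
position: [574.5, -139.7, 107.8]
orientation: [0.702, 0.712, 0.0, 0.0]
wrist_force: [0.1, -0.3, -0.1]
gripper_width: 23.9
finger_force: 60.8
```

servo_tool([
  {"slide": [0, 0, 1], "turn": [0, 0, 0], "claw": 1.8},
  {"slide": [0, 0, 0], "turn": [0, 0, 0], "claw": 1.8},
])

```text
t: 14.08
position: [571.6, -140.0, 96.0]
orientation: [0.702, 0.712, -0.001, -0.001]
wrist_force: [-1.4, 0.0, -1.1]
gripper_width: 24.3
finger_force: 60.8
```

```bash
python3 - <<'E'
from h import *
s=st(); im,m=shot("wrist"); parts(im,m,s['position'][2]+10,hi=(32,255,255),lo=(5,160,50)); cv2.imwrite('pics/w7.png',im[:,:,::-1])
E
```

```text
t 14.07 tcp [ 571.6 -140.    96. ] yaw 1.5854 z [-0.003  0.001 -1.   ] F [-1.4  0.  -1.1] w 24.3 ff 60.8
ctr [ 615.8 -125.3] size [43.5, 30.3] yaw 1.576 px [348. 222.]
ctr [ 575.9 -132. ] size [35.7, 103.9] yaw 1.629 px [266. 226.]
```

View pics/w7.png

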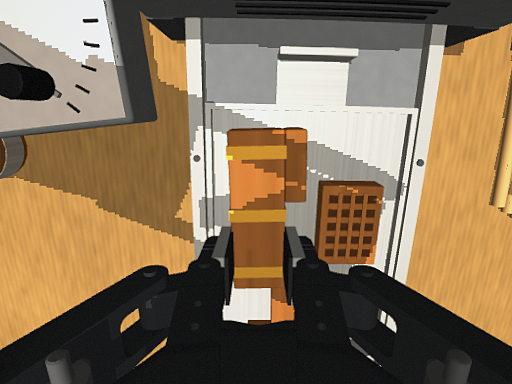

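The rudder is held well in the tray's front half, beside the grating. I lower and release it, then rise to look at the lamp.

servo_tool([
  {"slide": [0, 0, 3.5], "turn": [0, 0, 0], "claw": 1.8},
  {"slide": [0, 0, 2.3], "turn": [0, 0, 0], "claw": 1.8},
  {"slide": [0, 0, 0.9], "turn": [0, 0, 0], "claw": 1.8},
  {"slide": [0, 0, 0.1], "turn": [0, 0, 0], "claw": 1.8},
  {"slide": [0, 0, 0], "turn": [0, 0, 0], "claw": 3.2},
  {"slide": [0, 0, 0], "turn": [0, 0, 0], "claw": 3.2},
  {"slide": [0, 0, -3], "turn": [0, 0, 0], "claw": 3.2},
  {"slide": [0, 0, -6], "turn": [0, 0, 0], "claw": 4},
])

```text
t: 15.12
position: [571.0, -139.5, 117.9]
orientation: [0.702, 0.712, -0.001, -0.003]
wrist_force: [0.5, -0.6, -0.3]
gripper_width: 40.1
finger_force: 0.0
```

servo_tool([
  {"slide": [0, 0, -6], "turn": [0, 0, 0], "claw": 4},
  {"slide": [0, 0, -6], "turn": [0, 0, 0], "claw": 4},
  {"slide": [5, 2.5, -2], "turn": [0, 0, 0], "claw": 4},
  {"slide": [5, 2.5, 0], "turn": [0, 0, 0], "claw": 4},
  {"slide": [0, 0, 0], "turn": [0, 0, 0], "claw": 4},
])

```text
t: 15.75
position: [622.9, -36.1, 260.5]
orientation: [0.7, 0.714, 0.001, 0.001]
wrist_force: [0.4, -0.3, 0.2]
gripper_width: 40.0
finger_force: 0.0
```

```bash
python3 - <<'E'
from h import *
s=st(); im,m=shot("wrist"); cv2.imwrite('pics/w8.png',im[:,:,::-1])
print(proj(m,[[610,-172,38],[627,6,151],[442,-62,80]]).round(0))
print('top'); im,m=shot("top"); parts(im,m,38,amin=60,lo=(5,160,50))
E
```

```text
t 15.75 tcp [622.9 -36.1 260.5] yaw 1.5898 z [ 0.002  0.001 -1.   ] F [ 0.4 -0.3  0.2] w 40.0 ff 0.0
[[246. 263.]
 [263. 142.]
 [101. 193.]]
top
ctr [  99.9 -758.6] size [23.6, 224.9] yaw 3.064 px [507. 344.]
ctr [ 413.1 -707.5] size [254.4, 188.5] yaw 3.031 px [483. 239.]
ctr [ 582.6 -228. ] size [81.6, 33.1] yaw 1.592 px [330. 182.]
ctr [ 581.1 -138.4] size [1513.7, 743.4] yaw 2.457 px [298. 192.]
ctr [440.4 544.1] size [1026.9, 556.0] yaw 0.022 px [ 89. 229.]
```

View pics/w8.png

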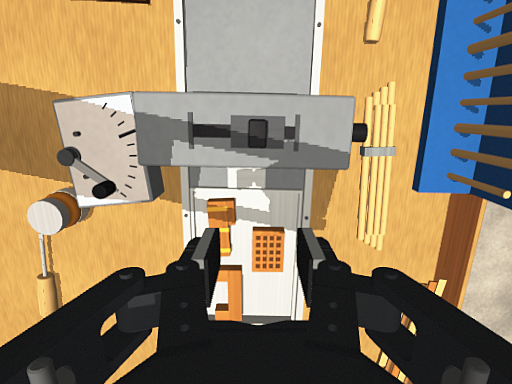

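The view shows all three parts in the tray. The black shutter grip is at (258,131), with its slot from (191,130) to (297,132). The knob is at (103,189), the pivot cap at (68,157), and the long mark at (127,133).

```bash
python3 - <<'E'
from h import *
im=cv2.imread('pics/w8.png'); m=optics.camera_model("wrist"); top=cv2.imread('pics/t4.png'); tm=optics.camera_model("top")
g=im.max(2)
def dark(g,box,th):
    x0,y0,x1,y1=box; k=(g[y0:y1,x0:x1]<th).astype(np.uint8)
    n,l,s,c=cv2.connectedComponentsWithStats(k); i=1+s[1:,4].argmax(); return s[i,:5]+[x0,y0,0,0,0],c[i]+[x0,y0]
sg,cg=dark(g,(236,110,282,155),45); print('grip',sg,cg, cast(m,cg,151.5).round(1),cast(m,cg,138).round(1))
sk,ck=dark(g,(85,172,125,205),45); print('knob',sk,ck)
print('slot ends',cast(m,[(191,130),(297,132)],122).round(1).tolist())
def tri(ms,us):
    A=[];b=[]
    for M,u in zip(ms,us):
        a=cast(M,u,0)[0];q=cast(M,u,100)[0];d=(q-a)/np.linalg.norm(q-a);Pj=np.eye(3)-np.outer(d,d);A.append(Pj);b.append(Pj@a)
    X=np.linalg.solve(sum(A),sum(b)); return X,[np.linalg.norm(p@X-q) for p,q in zip(A,b)]
g2=top.max(2); st2,ct=dark(g2,(268,214,288,232),60); print('topknob',st2,ct); print('tri knob',tri([m,tm],[ck,ct]))
s3,c3=dark(g2,(250,150,264,172),45); print('topgrip',s3,c3,tri([m,tm],[cg,c3]))
print('pivot z60',cast(m,(68,156),60).round(1),'supply corners',cast(m,[(54,101),(132,93),(77,207),(158,200)],50).round(0).tolist())
E
```

```text
grip [248 119  19  29 254] [256.71653543 138.03149606] [[620.2   6.1 151.5]] [[620.2   5.  138. ]]
knob [ 92 180  24  19 297] [103.54882155 189.05050505]
slot ends [[558.1, 10.3, 122.0], [658.0, 9.9, 122.0]]
topknob [268 214   7  13  23] [270.65217391 219.39130435]
tri knob (array([456.50269303, -44.14404726, 107.92619582]), [np.float64(8.874036528687043), np.float64(8.874036528686956)])
topgrip [253 160   8   6  46] [256.45652174 162.47826087] (array([619.28641818,   8.63527248, 158.66874752]), [np.float64(2.111056538063925), np.float64(2.111056538063977)])
pivot z60 [[395.1 -25.2  60. ]] supply corners [[381.0, 38.0, 50.0], [475.0, 47.0, 50.0], [390.0, -92.0, 50.0], [496.0, -81.0, 50.0]]
```

servo_tool([
  {"slide": [4.31, -0.16, 0], "turn": [0, 0, 0], "claw": 3.4},
  {"slide": [0, 0, 5], "turn": [0, 0, 0], "claw": 3.4},
  {"slide": [0, 0, 4], "turn": [0, 0, 0], "claw": 3.4},
  {"slide": [0, 0, 2.7], "turn": [0, 0, 0], "claw": 3.4},
  {"slide": [0, 0, 1], "turn": [0, 0, 0], "claw": 3.4},
  {"slide": [0, 0, 0], "turn": [0, 0, 0], "claw": 1},
  {"slide": [0, 0, 0], "turn": [0, 0, 0], "claw": 1},
  {"slide": [0, 0, 0], "turn": [0, 0, 0], "claw": 1},
])

```text
t: 16.85
position: [619.6, 2.6, 132.6]
orientation: [0.702, 0.712, -0.0, 0.001]
wrist_force: [1.1, -3.4, -7.4]
gripper_width: 14.4
finger_force: 61.1
```

servo_tool([
  {"slide": [0, -1.5, 0], "turn": [0, 0, 0], "claw": 1},
  {"slide": [0, -1.5, 0], "turn": [0, 0, 0], "claw": 1},
  {"slide": [0, -1.5, 0], "turn": [0, 0, 0], "claw": 1},
  {"slide": [0, -1.0, 0], "turn": [0, 0, 0], "claw": 1},
  {"slide": [0, -0.5, 0], "turn": [0, 0, 0], "claw": 1},
  {"slide": [0, 0, 0], "turn": [0, 0, 0], "claw": 1},
])

```text
t: 17.6
position: [577.1, 2.6, 133.5]
orientation: [0.703, 0.711, 0.015, 0.015]
wrist_force: [80.5, 2.1, -64.8]
gripper_width: 14.2
finger_force: 59.5
```

The force is high and the slide stopped about 42 mm in. I ease off, release, rise and look.

servo_tool([
  {"slide": [0, 1.0, 0], "turn": [0, 0, 0], "claw": 1},
  {"slide": [0, 0.7, 0], "turn": [0, 0, 0], "claw": 1},
  {"slide": [0, 0, 0], "turn": [0, 0, 0], "claw": 1},
])

```text
t: 17.98
position: [578.3, 2.6, 133.0]
orientation: [0.702, 0.712, 0.001, 0.001]
wrist_force: [8.7, -1.8, -9.4]
gripper_width: 14.5
finger_force: 67.2
```

servo_tool([
  {"slide": [0, 0, 0], "turn": [0, 0, 0], "claw": 2.4},
  {"slide": [0, 0, 0], "turn": [0, 0, 0], "claw": 2.4},
  {"slide": [0, 0, -4], "turn": [0, 0, 0], "claw": 3},
  {"slide": [0, 0, -6], "turn": [0, 0, 0], "claw": 4},
  {"slide": [-4.5, 0, -4], "turn": [0, 0, 0], "claw": 4},
  {"slide": [0, 0, 0], "turn": [0, 0, 0], "claw": 4},
])

```text
t: 18.73
position: [579.3, -44.6, 278.1]
orientation: [0.703, 0.711, 0.002, 0.004]
wrist_force: [0.2, 0.7, -0.7]
gripper_width: 39.7
finger_force: 0.0
```

```bash
python3 - <<'E'
from h import *
s=st(); im,m=shot("wrist"); cv2.imwrite('pics/w9.png',cv2.resize(im[40:240,40:400][:,:,::-1],None,fx=2.2,fy=2.2,interpolation=cv2.INTER_CUBIC))
E
```

```text
t 18.73 tcp [579.3 -44.6 278.1] yaw 1.5825 z [ 0.009 -0.003 -1.   ] F [ 0.2  0.7 -0.7] w 39.7 ff 0.0
```

View pics/w9.png

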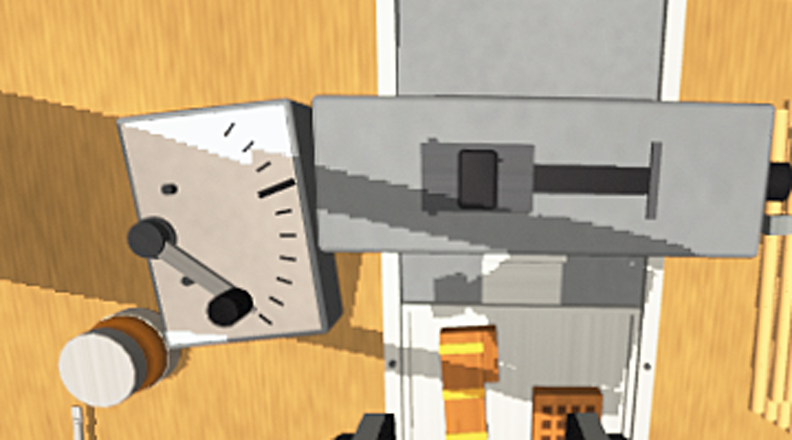

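The grip has stopped with its plate covering the near bar, mirror-symmetric to the far bar. The travel is therefore centred on the bed (638→578): the shutter had started partly open and is now at its stop. I check this and compute the knob.

```bash
python3 - <<'E'
from h import *
m=optics.camera_model("wrist"); px=lambda p:np.array(p)/2.2+40
print('grip',cast(m,px((478,178)),151.5).round(1),'plate ends',cast(m,px([(421,178),(533,178)]),125).round(1).tolist(),'bar R outer',cast(m,px((661,180)),124).round(1))
print('lampcorners',cast(m,px([(313,96),(772,103)]),122).round(1).tolist())
print('supply corners',cast(m,px([(119,121),(290,100),(170,346),(327,332)]),50).round(1).tolist())
piv=cast(m,px((158,235)),60)[0]
print('pivot',piv)
for z in (80,85,90): print(z,'knobtop',cast(m,px((230,308)),z).round(1))
for z in (55,60): print(z,'knobfoot',cast(m,px((241,300)),z).round(1))
print('long mark',cast(m,px([(260,194),(294,181)]),50).round(1).tolist())
E
```

```text
grip [[577.6  15.9 151.5]] plate ends [[552.4, 14.9, 125.0], [602.1, 15.5, 125.0]] bar R outer [[659.5  15.4 124. ]]
lampcorners [[505.5, 49.3, 122.0], [706.7, 49.4, 122.0]]
supply corners [[380.1, 42.4, 50.0], [475.5, 53.5, 50.0], [394.4, -86.3, 50.0], [489.4, -76.7, 50.0]]
pivot [399.8669326  -18.88844856  60.        ]
80 knobtop [[444.6 -55.6  80. ]]
85 knobtop [[446.5 -54.4  85. ]]
90 knobtop [[448.5 -53.3  90. ]]
55 knobfoot [[441.7 -56.6  55. ]]
60 knobfoot [[443.5 -55.5  60. ]]
long mark [[455.6, 3.3, 50.0], [475.2, 10.5, 50.0]]
```

servo_tool([
  {"slide": [-0.55, -4.53, 2], "turn": [0, 0, 0], "claw": 3.8},
  {"slide": [-0.55, -4.53, 3], "turn": [0, 0, 0], "claw": 3.8},
  {"slide": [-0.55, -4.53, 3], "turn": [0, 0, 0], "claw": 3.8},
  {"slide": [0, 0, 5], "turn": [0, 0, 0], "claw": 3.8},
  {"slide": [0, 0, 0], "turn": [0, 0, 0], "claw": 3.8},
])

```text
t: 19.4
position: [437.0, -58.6, 137.9]
orientation: [0.702, 0.712, -0.002, -0.005]
wrist_force: [0.4, 0.6, 0.5]
gripper_width: 37.9
finger_force: 0.0
```

```bash
python3 - <<'E'
from h import *
s=st(); im,m=shot("wrist"); cv2.imwrite('pics/w10.png',im[:,:,::-1])
hsv=cv2.cvtColor(im,cv2.COLOR_RGB2HSV); g=im.max(2)
k=((g<50)).astype(np.uint8); k[235:]=0
n,l,ss,c=cv2.connectedComponentsWithStats(k)
for i in range(1,n):
    if ss[i,4]>60: print(ss[i],c[i].round(0),cast(m,c[i],70).round(0)[0,:2])
w=((hsv[:,:,1]<40)&(g>150)).astype(np.uint8)
n,l,ss,c=cv2.connectedComponentsWithStats(w)
for i in range(1,n):
    if ss[i,4]>1500:
        cc=max(cv2.findContours((l==i).astype(np.uint8),0,2)[0],key=cv2.contourArea);b=cv2.boxPoints(cv2.minAreaRect(cc));print('white',ss[i],cast(m,b,50)[:,:2].round(0).tolist())
print('exp knob/pivot px',proj(m,[[443.6,-62.6,70],[394.8,-27.7,60]]).round(0).tolist())
E
```

```text
t 19.40 tcp [437.  -58.6 137.9] yaw 1.5852 z [-0.009  0.004 -1.   ] F [0.4 0.6 0.5] w 37.9 ff 0.0
[ 333   59   22   94 1308] [343. 105.] [495.  14.]
[478  78  14  58 143] [484. 106.] [596.  16.]
[286 112  27  13  93] [300. 118.] [466.   5.]
[341 155  11  80 212] [346. 194.] [503. -50.]
[257 192  28  30 585] [268. 207.] [444. -61.]
white [ 367    0  145   52 4846] [[512.0, 87.0], [617.0, 91.0], [624.0, 57.0], [515.0, 53.0]]
white [  390    37   122   131 11377] [[542.0, -31.0], [533.0, 63.0], [625.0, 65.0], [643.0, -32.0]]
white [  185    54   135   176 17473] [[381.0, 41.0], [475.0, 51.0], [497.0, -77.0], [389.0, -90.0]]
white [ 416  170   96   31 2255] [[568.0, -59.0], [564.0, -34.0], [644.0, -34.0], [650.0, -60.0]]
white [ 357  201  155   93 6889] [[527.0, -147.0], [520.0, -61.0], [651.0, -61.0], [672.0, -150.0]]
exp knob/pivot px [[267.0, 209.0], [204.0, 160.0]]
```

View pics/w10.png

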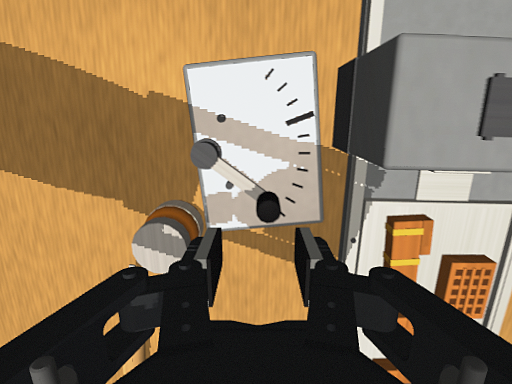

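The knob is at (444,-61), as predicted, between the open fingers' approach line. I descend and grip it.

servo_tool([
  {"slide": [0, 0, 3], "turn": [0, 0, 0], "claw": 3.8},
  {"slide": [0, 0, 3], "turn": [0, 0, 0], "claw": 3.8},
  {"slide": [0, 0, 1.2], "turn": [0, 0, 0], "claw": 3.8},
  {"slide": [0, 0, 0], "turn": [0, 0, 0], "claw": 3.8},
  {"slide": [0, 0, 0], "turn": [0, 0, 0], "claw": 3.8},
])

```text
t: 20.08
position: [442.8, -60.9, 71.8]
orientation: [0.702, 0.712, 0.001, 0.001]
wrist_force: [0.6, -0.4, 0.4]
gripper_width: 38.5
finger_force: 0.0
```

```bash
python3 - <<'E'
from h import *
s=st(); go(444,-61,68,s)
im,m=shot("wrist"); g=im.max(2); k=(g<50).astype(np.uint8); k[:,:200]=0;k[:,310:]=0;k[300:]=0;k[:100]=0
n,l,ss,c=cv2.connectedComponentsWithStats(k)
for i in range(1,n):
    if ss[i,4]>200: print(ss[i],c[i].round(0),cast(m,c[i],75).round(0)[0,:2])
cv2.imwrite('pics/w11.png',im[:,:,::-1])
E
```

```text
t 20.07 tcp [442.8 -60.9  71.8] yaw 1.5852 z [ 0.002 -0.001 -1.   ] F [ 0.6 -0.4  0.4] w 38.5 ff 0.0
slide cm [-0.01  0.12  0.38]
[ 242  217   41   50 1404] [259. 242.] [444. -60.]
[284 223  26  77 801] [302. 263.] [467. -72.]
[200 228  22  72 995] [211. 269.] [418. -75.]
```

servo_tool([
  {"slide": [0, 0.1, 0.4], "turn": [0, 0, 0], "claw": 3.8},
  {"slide": [0, 0, 0], "turn": [0, 0, 0], "claw": 1.2},
  {"slide": [0, 0, 0], "turn": [0, 0, 0], "claw": 1.2},
  {"slide": [0, 0, 0], "turn": [0, 0, 0], "claw": 1.2},
  {"slide": [0, 0, 0], "turn": [0, 0, 0], "claw": 1.2},
])

```text
t: 20.75
position: [443.1, -60.8, 66.7]
orientation: [0.702, 0.712, 0.0, 0.001]
wrist_force: [3.3, -0.5, -0.0]
gripper_width: 15.7
finger_force: 58.6
```

```bash
python3 - <<'E'
from h import *
s=st(); R=Ro.from_quat(s['orientation']).as_matrix(); p0=s['position']; piv=np.array([395.5,-25])
d=p0[:2]-piv; a=np.arctan2(d[1],d[0]); print(a,np.hypot(*d))
tgt=0.115-.785+1.047; prev=p0
for q in np.linspace(a,tgt,9)[1:]:
    p=np.array([*(piv+60*np.array([np.cos(q),np.sin(q)])),p0[2]]); print(p.round(1),(R.T@(p-prev)/10).round(2)); prev=p
E
```

```text
t 20.75 tcp [443.1 -60.8  66.7] yaw 1.5849 z [ 0.001 -0.    -1.   ] F [ 3.3 -0.5 -0. ] w 15.7 ff 58.6
-0.644951062271117 59.592116847663085
[447.7 -54.7  66.7] [0.61 0.46 0.  ]
[451.  -47.8  66.7] [0.68 0.35 0.  ]
[453.5 -40.5  66.7] [0.72 0.26 0.  ]
[455.  -33.   66.7] [ 0.75  0.16 -0.  ]
[455.5 -25.4  66.7] [ 0.76  0.06 -0.  ]
[455.1 -17.7  66.7] [ 0.77 -0.03 -0.  ]
[453.6 -10.2  66.7] [ 0.75 -0.13 -0.  ]
[451.3  -2.9  66.7] [ 0.73 -0.23 -0.  ]
```

servo_tool([
  {"slide": [0.61, 0.46, 0], "turn": [0, 0, 0], "claw": 1.2},
  {"slide": [0.68, 0.35, 0], "turn": [0, 0, 0], "claw": 1.2},
  {"slide": [0.72, 0.26, 0], "turn": [0, 0, 0], "claw": 1.2},
  {"slide": [0.75, 0.16, 0], "turn": [0, 0, 0], "claw": 1.2},
  {"slide": [0.76, 0.06, 0], "turn": [0, 0, 0], "claw": 1.2},
  {"slide": [0.77, -0.03, 0], "turn": [0, 0, 0], "claw": 1.2},
  {"slide": [0.75, -0.13, 0], "turn": [0, 0, 0], "claw": 1.2},
  {"slide": [0.73, -0.23, 0], "turn": [0, 0, 0], "claw": 1.2},
])

```text
t: 21.75
position: [452.6, -2.6, 66.8]
orientation: [0.702, 0.712, 0.002, 0.002]
wrist_force: [9.3, 2.2, -3.8]
gripper_width: 15.9
finger_force: 58.8
```

servo_tool([
  {"slide": [0, 0, 0], "turn": [0, 0, 0], "claw": 1.2},
  {"slide": [0, 0, 0], "turn": [0, 0, 0], "claw": 1.2},
])

```text
t: 22.0
position: [452.4, -1.6, 66.7]
orientation: [0.702, 0.712, 0.002, 0.001]
wrist_force: [7.6, 2.7, -3.2]
gripper_width: 15.6
finger_force: 58.9
```

servo_tool([
  {"slide": [0, 0, 0], "turn": [0, 0, 0], "claw": 3.4},
  {"slide": [0, 0, 0], "turn": [0, 0, 0], "claw": 3.4},
  {"slide": [0, 0, -4], "turn": [0, 0, 0], "claw": 3.4},
  {"slide": [0, 0, -5], "turn": [0, 0, 0], "claw": 3.4},
  {"slide": [-5, 0, -5], "turn": [0, 0, 0], "claw": 3.4},
  {"slide": [0, 0, 0], "turn": [0, 0, 0], "claw": 3.4},
  {"slide": [0, 0, 0], "turn": [0, 0, 0], "claw": 3.4},
  {"slide": [0, 0, 0], "turn": [0, 0, 0], "claw": 3.4},
])

```text
t: 23.0
position: [449.9, -46.0, 198.5]
orientation: [0.702, 0.712, -0.001, -0.002]
wrist_force: [0.1, 0.9, 0.8]
gripper_width: 33.9
finger_force: 0.0
```

```bash
python3 - <<'E'
from h import *
s=st(); im,m=shot("wrist"); cv2.imwrite('pics/w12.png',cv2.resize(im[:,:,::-1],None,fx=1.5,fy=1.5,interpolation=cv2.INTER_CUBIC))
t,_=shot("top"); cv2.imwrite('pics/t12.png',t[:,:,::-1])
g=im.max(2); k=(g<50).astype(np.uint8); k[230:]=0
n,l,ss,c=cv2.connectedComponentsWithStats(k)
for i in range(1,n):
    if ss[i,4]>80: print(ss[i],c[i].round(0),cast(m,c[i],72).round(1)[0,:2],cast(m,c[i],151).round(0)[0,:2])
parts(im,m,38,hi=(32,255,255),lo=(5,160,50))
print(proj(m,[[451.3,-2.9,85],[451.3,-2.9,55],[395.5,-25,60],[578,8,151]]).round(0).tolist())
E
```

```text
t 23.00 tcp [449.9 -46.  198.5] yaw 1.5855 z [-0.004  0.001 -1.   ] F [0.1 0.9 0.8] w 33.9 ff 0.0
[307  84  12  72 518] [312. 119.] [497.8  15.6] [484.  17.]
[ 425  109   87   38 2189] [461. 128.] [635.4  11.1] [581.  14.]
[253 125  34  30 351] [264. 143.] [454.6  -6.2] [453.   2.]
ctr [ 634.9 -146.4] size [65.7, 51.1] yaw 1.540 px [415. 263.]
ctr [ 574.3 -118.9] size [84.8, 39.2] yaw 1.612 px [367. 241.]
ctr [369.5 -83.1] size [51.9, 49.1] yaw 0.891 px [184. 209.]
[[260.0, 140.0], [260.0, 138.0], [202.0, 160.0], [455.0, 137.0]]
```

View pics/w12.png

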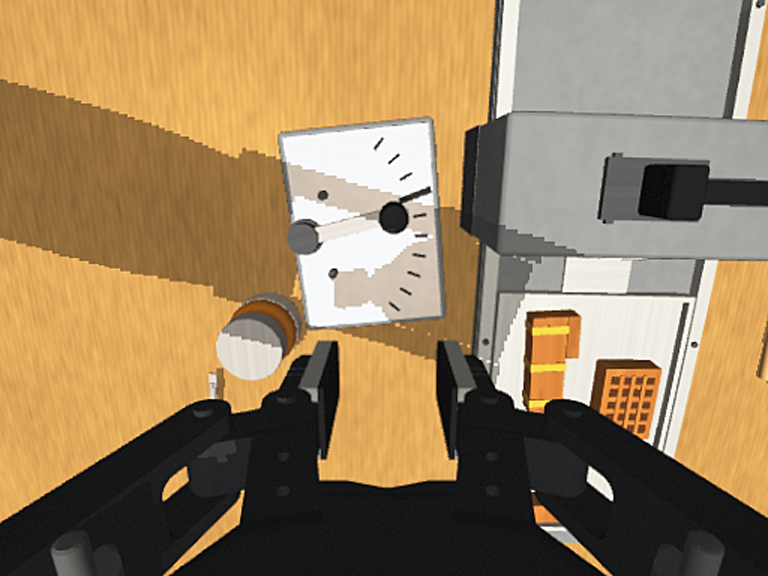

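The picture (1.5x) shows the pivot at (304,236), the knob at (394,217) and the long mark at about (417,195). The lever seems a little short of the mark. I compute the pivot from the dial marks.

```bash
python3 - <<'E'
from h import *
from scipy.optimize import least_squares
m=optics.camera_model("wrist")
mk=np.array([(378,143.5),(393,159),(405,176),(419,215.5),(421,235.5),(418.5,255.5),(413.5,273),(405,291),(393,307)])/1.5
w=cast(m,mk,50)[:,:2]
deg=np.radians([90,80,70,50,40,30,20,10,0])
f=lambda p:(w-(p[:2]+p[2]*np.c_[np.cos(deg+p[3]),np.sin(deg+p[3])])).ravel()
o=least_squares(f,[395,-25,80,-.67]); print(o.x,'rms',np.sqrt((o.fun**2).mean())); P=o.x
lm=cast(m,np.array([(402,201),(430,189)])/1.5,50)[:,:2]; print('long',np.degrees(np.arctan2(*(lm-P[:2]).T[::-1])-P[3]))
im,_=cv2.imread('pics/w12.png'),0
g=im.max(2)[165:260,365:430]; k=cv2.erode((g<45).astype(np.uint8),np.ones((9,9)));ys,xs=np.nonzero(k);kc=np.array([(xs.min()+xs.max())/2+365,(ys.min()+ys.max())/2+165]);print('knob px',kc)
for z in (57,70,84):
    q=cast(m,kc/1.5,z)[0,:2]; d=q-P[:2]; print(z,q.round(1),np.hypot(*d).round(1),np.degrees(np.arctan2(d[1],d[0])-P[3]).round(1))
E
```

```text
[395.19816548 -24.0815043   77.07995924  -0.67573312] rms 0.2596844813038535
long [59.39240577 60.10543138]
knob px [393.5 215.5]
57 [453.9  -8.7] 60.7 53.4
70 [453.8  -7.3] 60.9 54.7
84 [453.6  -5.9] 61.1 56.0
```

servo_tool([
  {"slide": [3.95, 0.3, 3], "turn": [0, 0, 0], "claw": 3.4},
  {"slide": [0, 0, 5], "turn": [0, 0, 0], "claw": 3.4},
  {"slide": [0, 0, 3.5], "turn": [0, 0, 0], "claw": 3.4},
  {"slide": [0, 0, 1.5], "turn": [0, 0, 0], "claw": 3.4},
  {"slide": [0, 0, 0], "turn": [0, 0, 0], "claw": 3.4},
  {"slide": [0, 0, 0], "turn": [0, 0, 0], "claw": 3.4},
])

```text
t: 23.85
position: [455.0, -7.7, 71.9]
orientation: [0.702, 0.712, 0.001, 0.001]
wrist_force: [0.7, -0.0, 0.6]
gripper_width: 34.0
finger_force: 0.0
```

servo_tool([
  {"slide": [0, 0, 0], "turn": [0, 0, 0], "claw": 1.2},
  {"slide": [0, 0, 0], "turn": [0, 0, 0], "claw": 1.2},
  {"slide": [0, 0, 0], "turn": [0, 0, 0], "claw": 1.2},
  {"slide": [0, 0, 0], "turn": [0, 0, 0], "claw": 1.2},
])

```text
t: 24.35
position: [452.9, -8.1, 72.2]
orientation: [0.702, 0.712, -0.001, -0.0]
wrist_force: [-9.8, -2.4, 12.8]
gripper_width: 15.1
finger_force: 58.4
```

servo_tool([
  {"slide": [0.25, -0.08, 0], "turn": [0, 0, 0], "claw": 1.2},
  {"slide": [0.22, -0.08, 0], "turn": [0, 0, 0], "claw": 1.2},
  {"slide": [0, 0, 0], "turn": [0, 0, 0], "claw": 1.2},
  {"slide": [0, 0, 0], "turn": [0, 0, 0], "claw": 3.4},
  {"slide": [0, 0, 0], "turn": [0, 0, 0], "claw": 3.4},
])

```text
t: 24.98
position: [452.8, -2.8, 71.3]
orientation: [0.702, 0.712, 0.001, 0.001]
wrist_force: [-0.6, 0.1, -0.5]
gripper_width: 34.1
finger_force: 0.0
```

servo_tool([
  {"slide": [0, 0, -4], "turn": [0, 0, 0], "claw": 3.4},
  {"slide": [0, 0, -5], "turn": [0, 0, 0], "claw": 3.4},
  {"slide": [-4.4, 0, -4], "turn": [0, 0, 0], "claw": 3.4},
  {"slide": [0, 0, 0], "turn": [0, 0, 0], "claw": 3.4},
  {"slide": [0, 0, 0], "turn": [0, 0, 0], "claw": 3.4},
  {"slide": [0, 0, 0], "turn": [0, 0, 0], "claw": 3.4},
])

```text
t: 25.72
position: [451.7, -45.8, 198.9]
orientation: [0.702, 0.712, -0.001, -0.001]
wrist_force: [0.2, 0.3, -0.3]
gripper_width: 34.2
finger_force: 0.0
```

```bash
cat > dim.py <<'E'
from h import *
s=st(); im,m=shot("wrist"); P=np.array([395.2,-24.1])
def knob():
    g=im.max(2).copy(); c=proj(m,[[395+60*np.cos(a),-24+60*np.sin(a),78] for a in np.linspace(-.68,.9,20)])
    k=(g<45).astype(np.uint8); mk=np.zeros_like(k); cv2.polylines(mk,[c.round().astype(np.int32)],False,1,22); k&=mk
    k=cv2.morphologyEx(k,cv2.MORPH_OPEN,cv2.getStructuringElement(2,(9,9)))
    n,l,ss,ct=cv2.connectedComponentsWithStats(k); i=1+ss[1:,4].argmax(); print('blob',ss[i])
    for z in (70,84):
        q=cast(m,ct[i],z)[0,:2]; d=q-P; print(z,q.round(1),np.hypot(*d).round(1),'deg',np.degrees(np.arctan2(d[1],d[0])+.6757).round(1))
knob()
E
python3 dim.py
```

```text
t 25.73 tcp [451.7 -45.8 198.9] yaw 1.5857 z [-0.003  0.001 -1.   ] F [ 0.2  0.3 -0.3] w 34.2 ff 0.0
blob [250 133  19  20 295]
70 [452.4  -5.9] 60.1 deg 56.4
84 [452.4  -4.5] 60.5 deg 57.6
```

servo_tool([
  {"slide": [4.15, 0.1, 3], "turn": [0, 0, 0], "claw": 3.4},
  {"slide": [0, 0, 5], "turn": [0, 0, 0], "claw": 3.4},
  {"slide": [0, 0, 3.5], "turn": [0, 0, 0], "claw": 3.4},
  {"slide": [0, 0, 1.5], "turn": [0, 0, 0], "claw": 3.4},
  {"slide": [0, 0, 0], "turn": [0, 0, 0], "claw": 1.2},
  {"slide": [0, 0, 0], "turn": [0, 0, 0], "claw": 1.2},
  {"slide": [0, 0, 0], "turn": [0, 0, 0], "claw": 1.2},
  {"slide": [0, 0, 0], "turn": [0, 0, 0], "claw": 1.2},
])

```text
t: 26.78
position: [452.0, -5.0, 69.9]
orientation: [0.702, 0.712, -0.0, -0.001]
wrist_force: [-1.5, 0.8, -15.5]
gripper_width: 15.6
finger_force: 58.7
```

servo_tool([
  {"slide": [0.3, -0.1, 0], "turn": [0, 0, 0], "claw": 1.2},
  {"slide": [0, 0, 0], "turn": [0, 0, 0], "claw": 1.2},
  {"slide": [0, 0, 0], "turn": [0, 0, 0], "claw": 1.2},
])

```text
t: 27.15
position: [451.3, -3.0, 69.9]
orientation: [0.702, 0.712, -0.001, 0.0]
wrist_force: [-1.1, -4.6, -17.8]
gripper_width: 15.3
finger_force: 58.8
```

servo_tool([
  {"slide": [0, 0, 0], "turn": [0, 0, 0], "claw": 3.4},
  {"slide": [0, 0, 0], "turn": [0, 0, 0], "claw": 3.4},
  {"slide": [0, 0, -4], "turn": [0, 0, 0], "claw": 3.4},
  {"slide": [0, 0, -5], "turn": [0, 0, 0], "claw": 3.4},
  {"slide": [-4.4, 0, -4], "turn": [0, 0, 0], "claw": 3.4},
  {"slide": [0, 0, 0], "turn": [0, 0, 0], "claw": 3.4},
  {"slide": [0, 0, 0], "turn": [0, 0, 0], "claw": 3.4},
  {"slide": [0, 0, 0], "turn": [0, 0, 0], "claw": 3.4},
])

```text
t: 28.15
position: [452.1, -45.4, 199.5]
orientation: [0.702, 0.712, -0.0, -0.001]
wrist_force: [-0.1, -0.5, 0.3]
gripper_width: 34.3
finger_force: 0.0
```

```bash
python3 dim.py; python3 - <<'E'
from h import *
im,m=shot("wrist"); cv2.imwrite('pics/w13.png',im[:,:,::-1]); g=im.min(2)
# dial marks near expected places (bright plate): fit mark darkness centroid
P=np.array([395.2,-24.1])
for d in (0,10,20,30,40,60,70,80,90):
    a=np.radians(d)-.6757; px=proj(m,[[*(P+77*np.array([np.cos(a),np.sin(a)])),50]])[0]; x,y=px.round().astype(int)
    w=g[y-5:y+6,x-5:x+6].astype(float); w=np.clip(np.median(w)*.75-w,0,None); 
    if w.sum()>0:
        yy,xx=np.mgrid[y-5:y+6,x-5:x+6]; c=np.array([(w*xx).sum(),(w*yy).sum()])/w.sum(); q=cast(m,c,50)[0,:2]-P; print(d,'meas',np.degrees(np.arctan2(q[1],q[0])+.6757).round(1),np.hypot(*q).round(1))
E
```

```text
t 28.15 tcp [452.1 -45.4 199.5] yaw 1.5856 z [-0.002  0.001 -1.   ] F [-0.1 -0.5  0.3] w 34.3 ff 0.0
blob [249 131  19  20 298]
70 [451.8  -4.2] 60.0 deg 58.0
84 [451.8  -2.9] 60.4 deg 59.2
0 meas 0.1 76.2
10 meas 10.2 76.5
20 meas 20.2 76.5
30 meas 30.3 76.6
40 meas 40.4 76.6
60 meas 60.5 77.3
70 meas 70.5 76.9
80 meas 80.4 77.2
90 meas 90.5 76.8
```

The dimmer is at about 59°, and the dial marks confirm the frame. Next I go behind the tray with closed fingers and check the parts.

servo_tool([
  {"slide": [-4.37, 2.57, 0], "turn": [0, 0, 0], "claw": 0},
  {"slide": [-4.37, 2.57, 0], "turn": [0, 0, 0], "claw": 0},
  {"slide": [-4.37, 2.57, 0], "turn": [0, 0, 0], "claw": 0},
  {"slide": [-4.37, 2.57, 0], "turn": [0, 0, 0], "claw": 0},
  {"slide": [-4.37, 2.57, 0], "turn": [0, 0, 0], "claw": 0},
  {"slide": [-4.37, 2.57, 0], "turn": [0, 0, 0], "claw": 0},
  {"slide": [0, 0, 0], "turn": [0, 0, 0], "claw": 0},
  {"slide": [0, 0, 0], "turn": [0, 0, 0], "claw": 0},
])

```text
t: 29.25
position: [610.1, -305.2, 199.0]
orientation: [0.702, 0.712, -0.0, -0.001]
wrist_force: [0.3, 0.9, -1.3]
gripper_width: -0.2
finger_force: 0.0
```

```bash
python3 - <<'E'
from h import *
st(); im,m=shot("wrist"); cv2.imwrite('pics/w14.png',im[:,:,::-1]); parts(im,m,38,hi=(30,255,255),lo=(5,160,50))
hsv=cv2.cvtColor(im,cv2.COLOR_RGB2HSV); px=proj(m,[[610,y,27] for y in range(-330,-240,4)]).round().astype(int)
for y,(u,v) in zip(range(-330,-240,4),px): print(y,im[v,u].tolist() if 0<=v<384 else None,end=' ')
E
```

```text
t 29.25 tcp [ 610.1 -305.2  199. ] yaw 1.5853 z [-0.002  0.002 -1.   ] F [ 0.3  0.9 -1.3] w -0.2 ff 0.0
ctr [ 850.6 -367.5] size [95.9, 301.9] yaw 1.822 px [466. 220.]
ctr [ 590.1 -201. ] size [70.5, 128.0] yaw 1.600 px [239.  70.]
-330 [225, 169, 90] -326 [207, 152, 81] -322 [138, 103, 56] -318 [138, 101, 54] -314 [138, 101, 56] -310 [140, 102, 52] -306 [108, 108, 105] -302 [155, 156, 153] -298 [165, 166, 162] -294 [167, 170, 165] -290 [165, 166, 163] -286 [165, 166, 162] -282 [168, 171, 166] -278 [165, 166, 162] -274 [242, 244, 236] -270 [89, 85, 81] -266 [241, 244, 238] -262 [241, 243, 238] -258 [241, 243, 238] -254 [241, 243, 238] -250 [241, 243, 238] -246 [245, 248, 242] -242 [166, 162, 152]
```

```bash
python3 - <<'E'
from h import *
m=optics.camera_model("wrist"); im=cv2.imread('pics/w14.png')[:,:,::-1]
hsv=cv2.cvtColor(im,cv2.COLOR_RGB2HSV); k=cv2.inRange(hsv,(5,150,50),(30,255,255)); 
for y in range(-270,-80,6):
    s=''
    for x in range(536,686,4):
        u,v=proj(m,[[x,y,38]])[0].round().astype(int); s+='?' if not(0<=v<384 and 0<=u<512) else '#' if k[v,u] else '.'
    print(y,s)
E
```

```text
-270 ......................................
-264 ........##########....................
-258 ........##########....................
-252 ........#########.....................
-246 .............####.....................
-240 .............####.....................
-234 .............####.....................
-228 .............####.....................
-222 ............#####.....................
-216 ............#####.....................
-210 ............#####.....................
-204 ............#####.....................
-198 .......##########.....................
-192 .......##########.....................
-186 .......##########.....................
-180 ......................................
-174 .............##########...............
-168 ............###########...............
-162 ......###...###########...............
-156 .....##################...............
-150 .....##################...............
-144 .....##################...............
-138 .....##################...............
-132 ??????????????????????????????????????
-126 ??????????????????????????????????????
-120 ??????????????????????????????????????
-114 ??????????????????????????????????????
-108 ??????????????????????????????????????
-102 ??????????????????????????????????????
-96 ??????????????????????????????????????
-90 ??????????????????????????????????????
-84 ??????????????????????????????????????
```

The grating has been knocked sideways towards the rudder. I look at it from above before pushing.

servo_tool([
  {"slide": [4.5, 0, 0], "turn": [0, 0, 0], "claw": 0},
  {"slide": [4.5, 0, 0], "turn": [0, 0, 0], "claw": 0},
  {"slide": [0, 0, 0], "turn": [0, 0, 0], "claw": 0},
  {"slide": [0, 0, 0], "turn": [0, 0, 0], "claw": 0},
])

```text
t: 29.8
position: [609.2, -215.4, 201.2]
orientation: [0.701, 0.713, 0.0, 0.001]
wrist_force: [0.2, 0.2, -0.0]
gripper_width: 0.3
finger_force: 0.0
```

```bash
cat > grid.py <<'E'
from h import *
import sys
x0,x1,y0,y1,z=map(int,sys.argv[1:6])
st(); im,m=shot("wrist"); cv2.imwrite('pics/grid.png',im[:,:,::-1])
hsv=cv2.cvtColor(im,cv2.COLOR_RGB2HSV); k=cv2.inRange(hsv,(5,140,50),(17,255,255)); b=cv2.inRange(hsv,(18,140,50),(32,255,255)); d=cv2.inRange(hsv,(0,90,0),(30,255,75))
for y in range(y1,y0,-4):
    s=''
    for x in range(x0,x1,3):
        u,v=proj(m,[[x,y,z]])[0].round().astype(int); s+='?' if not(0<=v<384 and 0<=u<512) else 'o' if d[v,u] else '#' if k[v,u] else 'b' if b[v,u] else '.'
    print(y,s)
E
python3 grid.py 536 686 -200 -70 38
```

```text
t 29.80 tcp [ 609.2 -215.4  201.2] yaw 1.5867 z [ 0.001 -0.001 -1.   ] F [ 0.2  0.2 -0. ] w 0.3 ff 0.0
-70 ..................................................
-74 ..................................................
-78 ..................................................
-82 ......############................................
-86 ......bbbbbbbbb###................................
-90 ......bbbbbbbbb###................................
-94 ......############o...............................
-98 .......###########................................
-102 ......#############...............................
-106 ......#############...............................
-110 ......#############...............................
-114 .......#######################....................
-118 ......bbbbbbbbbb##############....................
-122 .......#######################....................
-126 .......#######################....................
-130 .......#######################....................
-134 .......########o##############....................
-138 .......#######################....................
-142 .......###########o###########....................
-146 .......bbbbbbbbb##############....................
-150 .......bbbbbbbbb##############....................
-154 .......########o##oo#oo#oo#oo#....................
-158 .......########.##############....................
-162 ................######o#oo#oo#....................
-166 ................########oo####....................
-170 ................###############...................
-174 ..................................................
-178 ..................................................
-182 ...........oooooooooooo...........................
-186 ..........#############...........................
-190 ..........#############...........................
-194 ..........#############...........................
-198 ..........#############...........................
```

All three parts lie flat (the grating touches the rudder), so the passage can go ahead. I go behind the rear wall and down.

servo_tool([
  {"slide": [-4.5, 0, 0], "turn": [0, 0, 0], "claw": 0},
  {"slide": [-4.6, 0, 0], "turn": [0, 0, 0], "claw": 0},
  {"slide": [0, 0, 5], "turn": [0, 0, 0], "claw": 0},
  {"slide": [0, 0, 5], "turn": [0, 0, 0], "claw": 0},
  {"slide": [0, 0, 4], "turn": [0, 0, 0], "claw": 0},
  {"slide": [0, 0, 2.5], "turn": [0, 0, 0], "claw": 0},
  {"slide": [0, 0, 0.9], "turn": [0, 0, 0], "claw": 0},
  {"slide": [0, 0, 0], "turn": [0, 0, 0], "claw": 0},
])

```text
t: 30.85
position: [610.3, -307.8, 26.4]
orientation: [0.702, 0.712, -0.0, -0.0]
wrist_force: [0.3, 0.5, -0.5]
gripper_width: 0.0
finger_force: 0.0
```

servo_tool([
  {"slide": [0, 0, 0], "turn": [0, 0, 0], "claw": 0},
  {"slide": [0.6, 0, 0], "turn": [0, 0, 0], "claw": 0},
  {"slide": [0.8, 0, 0], "turn": [0, 0, 0], "claw": 0},
  {"slide": [0.8, 0, 0], "turn": [0, 0, 0], "claw": 0},
  {"slide": [0.8, 0, 0], "turn": [0, 0, 0], "claw": 0},
  {"slide": [0.8, 0, 0], "turn": [0, 0, 0], "claw": 0},
])

```text
t: 31.6
position: [610.3, -269.6, 26.9]
orientation: [0.702, 0.712, -0.0, 0.001]
wrist_force: [0.9, -4.8, 1.4]
gripper_width: 0.2
finger_force: 2.5
```

servo_tool([
  {"slide": [1, 0, 0], "turn": [0, 0, 0], "claw": 0},
  {"slide": [1, 0, 0], "turn": [0, 0, 0], "claw": 0},
  {"slide": [1, 0, 0], "turn": [0, 0, 0], "claw": 0},
  {"slide": [1, 0, 0], "turn": [0, 0, 0], "claw": 0},
  {"slide": [1, 0, 0], "turn": [0, 0, 0], "claw": 0},
  {"slide": [1, 0, 0], "turn": [0, 0, 0], "claw": 0},
  {"slide": [1, 0, 0], "turn": [0, 0, 0], "claw": 0},
  {"slide": [1, 0, 0], "turn": [0, 0, 0], "claw": 0},
])

```text
t: 32.6
position: [609.1, -189.4, 26.9]
orientation: [0.702, 0.712, -0.0, 0.001]
wrist_force: [0.2, -5.1, -0.0]
gripper_width: -0.1
finger_force: 2.6
```

servo_tool([
  {"slide": [1, 0, 0], "turn": [0, 0, 0], "claw": 0},
  {"slide": [1, 0, 0], "turn": [0, 0, 0], "claw": 0},
  {"slide": [1, 0, 0], "turn": [0, 0, 0], "claw": 0},
  {"slide": [1, 0, 0], "turn": [0, 0, 0], "claw": 0},
  {"slide": [1, 0, 0], "turn": [0, 0, 0], "claw": 0},
  {"slide": [1, 0, 0], "turn": [0, 0, 0], "claw": 0},
  {"slide": [1, 0, 0], "turn": [0, 0, 0], "claw": 0},
  {"slide": [0.6, 0, 0], "turn": [0, 0, 0], "claw": 0},
])

```text
t: 33.6
position: [609.0, -113.5, 27.1]
orientation: [0.702, 0.712, 0.0, 0.002]
wrist_force: [5.2, -7.0, -3.2]
gripper_width: 0.3
finger_force: 3.0
```

servo_tool([
  {"slide": [-1, 0, 0], "turn": [0, 0, 0], "claw": 0},
  {"slide": [0, 0, -6], "turn": [0, 0, 0], "claw": 0},
  {"slide": [0, 0, -6], "turn": [0, 0, 0], "claw": 0},
  {"slide": [0, 0, -6], "turn": [0, 0, 0], "claw": 0},
  {"slide": [4.8, 0, 0], "turn": [0, 0, 0], "claw": 0},
  {"slide": [4.8, 0, 0], "turn": [0, 0, 0], "claw": 0},
  {"slide": [4.8, 0, 0], "turn": [0, 0, 0], "claw": 0},
  {"slide": [4.8, 0, 0], "turn": [0, 0, 0], "claw": 0},
])

```text
t: 34.6
position: [604.4, 70.1, 206.2]
orientation: [0.702, 0.712, -0.0, -0.001]
wrist_force: [0.0, -0.6, -0.5]
gripper_width: -0.2
finger_force: 0.0
```

servo_tool([
  {"slide": [2.5, 0, 0], "turn": [0, 0, 0], "claw": 0},
  {"slide": [0, 0, 0], "turn": [0, 0, 0], "claw": 0},
  {"slide": [0, 0, 0], "turn": [0, 0, 0], "claw": 0},
  {"slide": [0, 0, 0], "turn": [0, 0, 0], "claw": 0},
])

```text
t: 35.1
position: [604.8, 92.6, 206.4]
orientation: [0.703, 0.712, -0.0, -0.0]
wrist_force: [-0.2, 0.3, -0.0]
gripper_width: 0.1
finger_force: 0.0
```

```bash
python3 - <<'E'
from h import *
st(); im,m=shot("wrist"); cv2.imwrite('pics/w15.png',im[:,:,::-1])
for z in (40,19):
  print(z,[(y,int(im[v,u].mean())) for y in range(80,180,3) for u,v in [proj(m,[[600,y,z]])[0].round().astype(int)] if 0<=v<384])
print([(x,int(im[v,u].mean())) for x in range(560,660,4) for u,v in [proj(m,[[x,137,40]])[0].round().astype(int)]])
E
```

```text
t 35.10 tcp [604.8  92.6 206.4] yaw 1.5836 z [-0. -0. -1.] F [-0.2  0.3 -0. ] w 0.1 ff 0.0
40 [(80, 155), (83, 155), (86, 156), (89, 156), (92, 155), (95, 232), (98, 236), (101, 237), (104, 238), (107, 92), (110, 159), (113, 154), (116, 157), (119, 154), (122, 157), (125, 156), (128, 242), (131, 236), (134, 189), (137, 244), (140, 66), (143, 160), (146, 161), (149, 162), (152, 161), (155, 159), (158, 157), (161, 157), (164, 160), (167, 158), (170, 160), (173, 161), (176, 153), (179, 156)]
19 [(80, 153), (83, 156), (86, 157), (89, 144), (92, 242), (95, 237), (98, 236), (101, 249), (104, 139), (107, 159), (110, 153), (113, 157), (116, 154), (119, 157), (122, 156), (125, 235), (128, 233), (131, 243), (134, 227), (137, 239), (140, 154), (143, 158), (146, 161), (149, 162), (152, 161), (155, 159), (158, 157), (161, 156), (164, 160), (167, 159), (170, 160), (173, 159), (176, 155), (179, 157)]
[(560, 161), (564, 160), (568, 159), (572, 160), (576, 159), (580, 159), (584, 247), (588, 242), (592, 243), (596, 244), (600, 244), (604, 244), (608, 245), (612, 249), (616, 251), (620, 251), (624, 253), (628, 241), (632, 197), (636, 161), (640, 163), (644, 163), (648, 163), (652, 161), (656, 159)]
```

The tab top is at y 137, so the gap to the front wall runs from 104.5 to 134.5. I aim for 119.5.

servo_tool([
  {"slide": [2.69, 0.16, 3], "turn": [0, 0, 0], "claw": 0},
  {"slide": [0, 0, 5], "turn": [0, 0, 0], "claw": 0},
  {"slide": [0, 0, 4.5], "turn": [0, 0, 0], "claw": 0},
  {"slide": [0, 0, 2], "turn": [0, 0, 0], "claw": 0},
  {"slide": [0, 0, 0], "turn": [0, 0, 0], "claw": 0},
  {"slide": [0, 0, 0], "turn": [0, 0, 0], "claw": 0},
])

```text
t: 35.9
position: [607.9, 120.5, 63.8]
orientation: [0.702, 0.712, 0.001, 0.001]
wrist_force: [0.4, 0.4, 2.1]
gripper_width: 0.2
finger_force: 0.0
```

servo_tool([
  {"slide": [-0.1, 0, 1.5], "turn": [0, 0, 0], "claw": 0},
  {"slide": [0, 0, 1.5], "turn": [0, 0, 0], "claw": 0},
  {"slide": [0, 0, 0.8], "turn": [0, 0, 0], "claw": 0},
  {"slide": [0, 0, 0], "turn": [0, 0, 0], "claw": 0},
])

```text
t: 36.4
position: [605.0, 119.6, 22.1]
orientation: [0.702, 0.712, -0.001, -0.001]
wrist_force: [0.8, 0.6, -0.4]
gripper_width: 0.3
finger_force: 0.0
```

servo_tool([
  {"slide": [0.5, 0, 0], "turn": [0, 0, 0], "claw": 0},
  {"slide": [0.5, 0, 0], "turn": [0, 0, 0], "claw": 0},
  {"slide": [0.8, 0, 0], "turn": [0, 0, 0], "claw": 0},
  {"slide": [0.8, 0, 0], "turn": [0, 0, 0], "claw": 0},
])

```text
t: 36.9
position: [605.7, 146.1, 23.5]
orientation: [0.702, 0.712, -0.0, 0.0]
wrist_force: [0.3, -3.7, -1.4]
gripper_width: -0.3
finger_force: 1.9
```

servo_tool([
  {"slide": [1, 0, 0], "turn": [0, 0, 0], "claw": 0},
  {"slide": [1, 0, 0], "turn": [0, 0, 0], "claw": 0},
  {"slide": [1, 0, 0], "turn": [0, 0, 0], "claw": 0},
  {"slide": [1, 0, 0], "turn": [0, 0, 0], "claw": 0},
  {"slide": [1, 0, 0], "turn": [0, 0, 0], "claw": 0},
  {"slide": [1, 0, 0], "turn": [0, 0, 0], "claw": 0},
  {"slide": [1, 0, 0], "turn": [0, 0, 0], "claw": 0},
  {"slide": [1, 0, 0], "turn": [0, 0, 0], "claw": 0},
])

```text
t: 37.9
position: [605.4, 225.5, 23.6]
orientation: [0.702, 0.712, 0.0, 0.001]
wrist_force: [3.8, -7.4, -3.7]
gripper_width: 0.1
finger_force: 3.7
```

servo_tool([
  {"slide": [1, 0, 0], "turn": [0, 0, 0], "claw": 0},
  {"slide": [1, 0, 0], "turn": [0, 0, 0], "claw": 0},
  {"slide": [1, 0, 0], "turn": [0, 0, 0], "claw": 0},
  {"slide": [1, 0, 0], "turn": [0, 0, 0], "claw": 0},
  {"slide": [1, 0, 0], "turn": [0, 0, 0], "claw": 0},
  {"slide": [0.5, 0, 0], "turn": [0, 0, 0], "claw": 0},
])

```text
t: 38.65
position: [605.4, 279.8, 23.7]
orientation: [0.702, 0.712, 0.0, 0.002]
wrist_force: [6.4, -11.1, -3.2]
gripper_width: -0.2
finger_force: 5.1
```

servo_tool([
  {"slide": [0.4, 0.1, 0], "turn": [0, 0, 0], "claw": 0},
  {"slide": [0.4, 0, 0], "turn": [0, 0, 0], "claw": 0},
  {"slide": [0.4, 0, 0], "turn": [0, 0, 0], "claw": 0},
  {"slide": [0.2, 0, 0], "turn": [0, 0, 0], "claw": 0},
  {"slide": [0, 0, 0], "turn": [0, 0, 0], "claw": 0},
])

```text
t: 39.28
position: [605.4, 294.3, 23.6]
orientation: [0.702, 0.712, 0.0, 0.001]
wrist_force: [4.2, -5.8, -1.9]
gripper_width: 0.0
finger_force: 3.3
```

servo_tool([
  {"slide": [0.3, 0, 0], "turn": [0, 0, 0], "claw": 0},
  {"slide": [0.3, 0, 0], "turn": [0, 0, 0], "claw": 0},
  {"slide": [0.2, 0, 0], "turn": [0, 0, 0], "claw": 0},
  {"slide": [0, 0, 0], "turn": [0, 0, 0], "claw": 0},
])

```text
t: 39.78
position: [605.8, 299.6, 23.7]
orientation: [0.702, 0.712, -0.001, 0.002]
wrist_force: [3.7, -16.2, -0.2]
gripper_width: -0.3
finger_force: 7.9
```

servo_tool([
  {"slide": [0.3, 0, 0], "turn": [0, 0, 0], "claw": 0},
  {"slide": [0, 0, 0], "turn": [0, 0, 0], "claw": 0},
  {"slide": [0, 0, 0], "turn": [0, 0, 0], "claw": 0},
])

```text
t: 40.15
position: [606.0, 300.1, 23.7]
orientation: [0.702, 0.712, -0.003, 0.003]
wrist_force: [3.5, -23.8, 3.3]
gripper_width: -0.1
finger_force: 11.9
```

The tray is at its stops (24 N). I back off, rise, and go to close the shutter.

servo_tool([
  {"slide": [-1.2, 0, 0], "turn": [0, 0, 0], "claw": 0},
  {"slide": [0, 0, 0], "turn": [0, 0, 0], "claw": 0},
  {"slide": [0, 0, -6], "turn": [0, 0, 0], "claw": 0},
  {"slide": [0, 0, -6], "turn": [0, 0, 0], "claw": 0},
  {"slide": [0, 0, -6], "turn": [0, 0, 0], "claw": 3.4},
  {"slide": [-4.75, -0.52, 0], "turn": [0, 0, 0], "claw": 3.4},
  {"slide": [-4.75, -0.52, 0], "turn": [0, 0, 0], "claw": 3.4},
  {"slide": [-4.75, -0.52, 0], "turn": [0, 0, 0], "claw": 3.4},
])

```text
t: 41.15
position: [590.7, 151.5, 204.1]
orientation: [0.701, 0.713, 0.001, -0.0]
wrist_force: [0.6, 0.2, 0.3]
gripper_width: 34.1
finger_force: 0.0
```

servo_tool([
  {"slide": [-4.75, -0.52, 0], "turn": [0, 0, 0], "claw": 3.4},
  {"slide": [-4.75, -0.52, 0], "turn": [0, 0, 0], "claw": 3.4},
  {"slide": [-4.75, -0.52, 0], "turn": [0, 0, 0], "claw": 3.4},
  {"slide": [0, 0, 0], "turn": [0, 0, 0], "claw": 3.4},
  {"slide": [0, 0, 0], "turn": [0, 0, 0], "claw": 3.4},
  {"slide": [0, 0, 0], "turn": [0, 0, 0], "claw": 3.4},
])

```text
t: 41.9
position: [577.7, 10.0, 203.6]
orientation: [0.701, 0.713, 0.0, -0.0]
wrist_force: [0.0, 0.1, -0.0]
gripper_width: 33.8
finger_force: 0.0
```

```bash
python3 - <<'E'
from h import *
s=st(); go(579,5,133,s)
E
```

```text
t 41.90 tcp [577.7  10.  203.6] yaw 1.5869 z [ 0.     0.001 -1.   ] F [ 0.   0.1 -0. ] w 33.8 ff 0.0
slide cm [-0.51  0.13  7.06]
```

servo_tool([
  {"slide": [-0.5, 0.1, 3.5], "turn": [0, 0, 0], "claw": 3.4},
  {"slide": [0, 0, 2.5], "turn": [0, 0, 0], "claw": 3.4},
  {"slide": [0, 0, 1.0], "turn": [0, 0, 0], "claw": 3.4},
  {"slide": [0, 0, 0], "turn": [0, 0, 0], "claw": 1},
  {"slide": [0, 0, 0], "turn": [0, 0, 0], "claw": 1},
  {"slide": [0, 0, 0], "turn": [0, 0, 0], "claw": 1},
  {"slide": [0, 0, 0], "turn": [0, 0, 0], "claw": 1},
])

```text
t: 42.78
position: [578.6, 4.1, 133.4]
orientation: [0.702, 0.712, 0.001, -0.0]
wrist_force: [2.9, 5.0, -8.4]
gripper_width: 14.4
finger_force: 61.4
```

servo_tool([
  {"slide": [0, 1.2, 0], "turn": [0, 0, 0], "claw": 1},
  {"slide": [0, 1.2, 0], "turn": [0, 0, 0], "claw": 1},
  {"slide": [0, 1.2, 0], "turn": [0, 0, 0], "claw": 1},
  {"slide": [0, 1.2, 0], "turn": [0, 0, 0], "claw": 1},
  {"slide": [0, 0.8, 0], "turn": [0, 0, 0], "claw": 1},
  {"slide": [0, 0.4, 0], "turn": [0, 0, 0], "claw": 1},
  {"slide": [0, 0, 0], "turn": [0, 0, 0], "claw": 1},
])

```text
t: 43.65
position: [638.7, 3.9, 133.4]
orientation: [0.702, 0.712, -0.0, 0.0]
wrist_force: [-1.5, 2.0, -4.9]
gripper_width: 14.3
finger_force: 61.9
```

servo_tool([
  {"slide": [0, 0.3, 0], "turn": [0, 0, 0], "claw": 1},
  {"slide": [0, 0.3, 0], "turn": [0, 0, 0], "claw": 1},
  {"slide": [0, 0, 0], "turn": [0, 0, 0], "claw": 1},
])

```text
t: 44.02
position: [639.1, 3.9, 133.3]
orientation: [0.702, 0.712, -0.005, -0.005]
wrist_force: [-25.5, 1.3, 10.4]
gripper_width: 14.3
finger_force: 63.6
```

servo_tool([
  {"slide": [0, -0.5, 0], "turn": [0, 0, 0], "claw": 1},
  {"slide": [0, 0, 0], "turn": [0, 0, 0], "claw": 3},
  {"slide": [0, 0, 0], "turn": [0, 0, 0], "claw": 3},
  {"slide": [0, 0, -4], "turn": [0, 0, 0], "claw": 3.4},
  {"slide": [0, 0, -4], "turn": [0, 0, 0], "claw": 3.4},
  {"slide": [-0.1, -4.7, 0], "turn": [0, 0, 0], "claw": 3.4},
  {"slide": [-0.1, -4.7, 0], "turn": [0, 0, 0], "claw": 3.4},
  {"slide": [-0.1, -4.7, 0], "turn": [0, 0, 0], "claw": 3.4},
])

```text
t: 45.02
position: [498.6, -1.5, 214.9]
orientation: [0.702, 0.712, 0.001, 0.002]
wrist_force: [-0.4, 0.1, 0.4]
gripper_width: 33.8
finger_force: 0.0
```

servo_tool([
  {"slide": [-0.1, -4.7, 0], "turn": [0, 0, 0], "claw": 3.4},
  {"slide": [0, 0, 4.5], "turn": [0, 0, 0], "claw": 3.4},
  {"slide": [0, 0, 4], "turn": [0, 0, 0], "claw": 3.4},
  {"slide": [0, 0, 3], "turn": [0, 0, 0], "claw": 3.4},
  {"slide": [0, 0, 0], "turn": [0, 0, 0], "claw": 3.4},
  {"slide": [0, 0, 0], "turn": [0, 0, 0], "claw": 3.4},
])

```text
t: 45.78
position: [453.2, -3.0, 100.3]
orientation: [0.702, 0.712, 0.001, 0.001]
wrist_force: [0.0, -0.9, 0.0]
gripper_width: 34.3
finger_force: 0.0
```

```bash
python3 - <<'E'
from h import *
s=st(); go(451.5,-3,69,s)
E
```

```text
t 45.77 tcp [453.2  -3.  100.3] yaw 1.5849 z [ 0.003 -0.001 -1.   ] F [ 0.  -0.9  0. ] w 34.3 ff 0.0
slide cm [ 0.   -0.18  3.13]
```

servo_tool([
  {"slide": [0, -0.1, 2], "turn": [0, 0, 0], "claw": 3.4},
  {"slide": [0, 0, 1.2], "turn": [0, 0, 0], "claw": 3.4},
  {"slide": [0, 0, 0], "turn": [0, 0, 0], "claw": 3.4},
  {"slide": [0, 0, 0], "turn": [0, 0, 0], "claw": 1.2},
  {"slide": [0, 0, 0], "turn": [0, 0, 0], "claw": 1.2},
  {"slide": [0, 0, 0], "turn": [0, 0, 0], "claw": 1.2},
  {"slide": [0, 0, 0], "turn": [0, 0, 0], "claw": 1.2},
])

```text
t: 46.65
position: [451.5, -2.7, 67.5]
orientation: [0.702, 0.712, 0.0, 0.001]
wrist_force: [-1.0, 0.9, 5.5]
gripper_width: 15.8
finger_force: 58.9
```

servo_tool([
  {"slide": [-0.73, 0.23, 0], "turn": [0, 0, 0], "claw": 1.2},
  {"slide": [-0.75, 0.13, 0], "turn": [0, 0, 0], "claw": 1.2},
  {"slide": [-0.77, 0.03, 0], "turn": [0, 0, 0], "claw": 1.2},
  {"slide": [-0.76, -0.06, 0], "turn": [0, 0, 0], "claw": 1.2},
  {"slide": [-0.75, -0.16, 0], "turn": [0, 0, 0], "claw": 1.2},
  {"slide": [-0.72, -0.26, 0], "turn": [0, 0, 0], "claw": 1.2},
  {"slide": [-0.68, -0.35, 0], "turn": [0, 0, 0], "claw": 1.2},
  {"slide": [-0.61, -0.46, 0], "turn": [0, 0, 0], "claw": 1.2},
])

```text
t: 47.65
position: [445.7, -61.7, 67.7]
orientation: [0.702, 0.712, 0.002, 0.004]
wrist_force: [12.9, 1.8, -5.0]
gripper_width: 15.6
finger_force: 58.8
```

servo_tool([
  {"slide": [-0.25, -0.2, 0], "turn": [0, 0, 0], "claw": 1.2},
  {"slide": [-0.25, -0.2, 0], "turn": [0, 0, 0], "claw": 1.2},
  {"slide": [0, 0, 0], "turn": [0, 0, 0], "claw": 1.2},
])

```text
t: 48.02
position: [442.5, -66.9, 67.8]
orientation: [0.703, 0.711, 0.003, 0.004]
wrist_force: [13.8, -2.1, -7.8]
gripper_width: 15.6
finger_force: 58.9
```

servo_tool([
  {"slide": [0, 0, 0], "turn": [0, 0, 0], "claw": 3.4},
  {"slide": [0, 0, 0], "turn": [0, 0, 0], "claw": 3.4},
  {"slide": [0, 0, -4], "turn": [0, 0, 0], "claw": 3.4},
  {"slide": [0, 0, -5], "turn": [0, 0, 0], "claw": 3.4},
  {"slide": [2, 0.8, -4], "turn": [0, 0, 0], "claw": 3.4},
  {"slide": [0, 0, 0], "turn": [0, 0, 0], "claw": 3.4},
  {"slide": [0, 0, 0], "turn": [0, 0, 0], "claw": 3.4},
  {"slide": [0, 0, 0], "turn": [0, 0, 0], "claw": 3.4},
])

```text
t: 49.02
position: [444.9, -45.2, 194.7]
orientation: [0.702, 0.712, -0.001, -0.001]
wrist_force: [0.3, 0.1, 0.2]
gripper_width: 34.0
finger_force: 0.0
```

```bash
python3 dim.py
```

```text
t 49.02 tcp [444.9 -45.2 194.7] yaw 1.5847 z [-0.003  0.001 -1.   ] F [0.3 0.1 0.2] w 34.0 ff 0.0
blob [247 191  18  23 340]
70 [442.6 -61.8] 60.6 deg 0.3
84 [442.7 -57.4] 58.1 deg 3.7
```

servo_tool([
  {"slide": [1.4, -0.2, 3.5], "turn": [0, 0, 0], "claw": 0},
  {"slide": [0, 0, 4.5], "turn": [0, 0, 0], "claw": 0},
  {"slide": [0, 0, 3], "turn": [0, 0, 0], "claw": 0},
  {"slide": [0, 0, 1.3], "turn": [0, 0, 0], "claw": 0},
  {"slide": [0, 0, 0], "turn": [0, 0, 0], "claw": 0},
  {"slide": [0, 0, 0], "turn": [0, 0, 0], "claw": 0},
])

```text
t: 49.82
position: [445.1, -31.7, 74.7]
orientation: [0.702, 0.712, 0.0, 0.001]
wrist_force: [-0.0, -0.3, 0.3]
gripper_width: -0.1
finger_force: 0.0
```

servo_tool([
  {"slide": [-0.4, 0, 0], "turn": [0, 0, 0], "claw": 0},
  {"slide": [-0.3, 0, 0], "turn": [0, 0, 0], "claw": 0},
  {"slide": [-0.2, 0, 0], "turn": [0, 0, 0], "claw": 0},
  {"slide": [-0.1, 0, 0], "turn": [0, 0, 0], "claw": 0},
  {"slide": [0, 0, 0], "turn": [0, 0, 0], "claw": 0},
])

```text
t: 50.45
position: [444.3, -40.9, 73.7]
orientation: [0.702, 0.712, 0.0, -0.0]
wrist_force: [-0.3, 4.1, 3.7]
gripper_width: -0.1
finger_force: 2.1
```

servo_tool([
  {"slide": [-0.2, 0, 0], "turn": [0, 0, 0], "claw": 0},
  {"slide": [-0.2, 0, 0], "turn": [0, 0, 0], "claw": 0},
  {"slide": [-0.1, 0, 0], "turn": [0, 0, 0], "claw": 0},
  {"slide": [0, 0, 0], "turn": [0, 0, 0], "claw": 0},
])

```text
t: 50.95
position: [444.2, -41.7, 73.7]
orientation: [0.702, 0.712, 0.003, -0.003]
wrist_force: [0.4, 23.6, 8.9]
gripper_width: -0.0
finger_force: 12.0
```

The dimmer is hard against its stop. Next I look at the tray on the left.

servo_tool([
  {"slide": [0.7, 0, 0], "turn": [0, 0, 0], "claw": 0},
  {"slide": [0, 0, -5], "turn": [0, 0, 0], "claw": 0},
  {"slide": [0, 0, -5], "turn": [0, 0, 0], "claw": 3},
  {"slide": [0, 0, -5], "turn": [0, 0, 0], "claw": 4},
  {"slide": [3.6, 3.95, 0], "turn": [0, 0, 0], "claw": 4},
  {"slide": [3.6, 3.95, 0], "turn": [0, 0, 0], "claw": 4},
  {"slide": [3.6, 3.95, 0], "turn": [0, 0, 0], "claw": 4},
  {"slide": [3.6, 3.95, 0], "turn": [0, 0, 0], "claw": 4},
])

```text
t: 51.95
position: [601.4, 107.5, 223.2]
orientation: [0.702, 0.712, -0.0, 0.001]
wrist_force: [0.0, -0.5, -0.6]
gripper_width: 40.1
finger_force: 0.0
```

servo_tool([
  {"slide": [0, 0, 0], "turn": [0, 0, 0], "claw": 4},
  {"slide": [0, 0, 0], "turn": [0, 0, 0], "claw": 4},
  {"slide": [0, 0, 0], "turn": [0, 0, 0], "claw": 4},
])

```text
t: 52.32
position: [599.6, 105.9, 223.7]
orientation: [0.702, 0.712, -0.0, 0.0]
wrist_force: [-1.0, -0.8, 0.7]
gripper_width: 40.0
finger_force: 0.0
```

```bash
python3 grid.py 530 680 72 276 38
```

```text
t 52.33 tcp [599.6 105.9 223.7] yaw 1.5840 z [ 0.    -0.001 -1.   ] F [-1.  -0.8  0.7] w 40.0 ff 0.0
276 ..................................................
272 ..................................................
268 ........############..............................
264 ........############..............................
260 ........bbbbbbbbb###..............................
256 ........############..............................
252 ........############..............................
248 ........############..............................
244 ........############..............................
240 ........############..............................
236 ........#########ooo..#########...................
232 .........bbbbbbbb##############...................
228 ........bbbbbbbbb##############...................
224 .........#######################..................
220 .........#######################..................
216 ........########################..................
212 .........#######################..................
208 .........#######################..................
204 .....
[... 1099 characters left out ...]
...............######.........................
120 ...................######.........................
116 ...................######.........................
112 ...................######.........................
108 ...................######.........................
104 ...................######.........................
100 .............oooooo######.........................
96 .............############.........................
92 .............############.........................
88 .............############.........................
84 .............############.........................
80 ..................................................
76 ..................................................
```

All parts are still flat and undisturbed. The cradle web centre is (595.5,124), the grating (604.5,205.5) and the rudder board x 555–581. I pick the cradle first.

servo_tool([
  {"slide": [1.81, -0.39, 4], "turn": [0, 0, 0], "claw": 4},
  {"slide": [0, 0, 5], "turn": [0, 0, 0], "claw": 4},
  {"slide": [0, 0, 5], "turn": [0, 0, 0], "claw": 4},
  {"slide": [0, 0, 2.7], "turn": [0, 0, 0], "claw": 4},
  {"slide": [0, 0, 0], "turn": [0, 0, 0], "claw": 4},
  {"slide": [0, 0, 0], "turn": [0, 0, 0], "claw": 4},
])

```text
t: 53.12
position: [597.1, 124.6, 58.5]
orientation: [0.702, 0.712, 0.001, 0.001]
wrist_force: [-0.7, -0.2, 0.6]
gripper_width: 40.0
finger_force: 0.0
```

servo_tool([
  {"slide": [0, 0, 1.7], "turn": [0, 0, 0], "claw": 4},
  {"slide": [0, 0, 1.3], "turn": [0, 0, 0], "claw": 4},
  {"slide": [0, 0, 0], "turn": [0, 0, 0], "claw": 4},
  {"slide": [0, 0, 0], "turn": [0, 0, 0], "claw": 1.5},
  {"slide": [0, 0, 0], "turn": [0, 0, 0], "claw": 1.5},
  {"slide": [0, 0, 0], "turn": [0, 0, 0], "claw": 1.5},
  {"slide": [0, 0, 0], "turn": [0, 0, 0], "claw": 1.5},
])

```text
t: 54.0
position: [596.2, 125.0, 26.8]
orientation: [0.702, 0.712, 0.0, 0.0]
wrist_force: [0.6, -0.8, 0.0]
gripper_width: 18.4
finger_force: 61.4
```

servo_tool([
  {"slide": [0, 0, -4], "turn": [0, 0, 0], "claw": 1.2},
  {"slide": [0, 0, -5], "turn": [0, 0, 0], "claw": 1.2},
  {"slide": [0, 0, 0], "turn": [0, 0, 0.068], "claw": 1.2},
  {"slide": [1.66, -3.99, 0], "turn": [0, 0, 0], "claw": 1.2},
  {"slide": [1.66, -3.99, 0], "turn": [0, 0, 0], "claw": 1.2},
  {"slide": [1.66, -3.99, 0], "turn": [0, 0, 0], "claw": 1.2},
  {"slide": [1.66, -3.99, 0], "turn": [0, 0, 0], "claw": 1.2},
  {"slide": [1.66, -3.99, 0], "turn": [0, 0, 0], "claw": 1.2},
])

```text
t: 55.0
position: [399.9, 219.0, 116.6]
orientation: [0.726, 0.688, 0.0, 0.0]
wrist_force: [0.2, 1.3, 0.4]
gripper_width: 18.0
finger_force: 61.3
```

servo_tool([
  {"slide": [0, 0, 2.5], "turn": [0, 0, 0], "claw": 1.2},
  {"slide": [0, 0, 0], "turn": [0, 0, 0], "claw": 1.2},
  {"slide": [0, 0, 0], "turn": [0, 0, 0], "claw": 1.2},
])

```text
t: 55.38
position: [401.8, 218.5, 92.1]
orientation: [0.726, 0.688, 0.0, 0.0]
wrist_force: [0.4, -0.3, -1.4]
gripper_width: 18.1
finger_force: 61.3
```

```bash
python3 - <<'E'
from h import *
s=st(); im,m=shot("wrist"); parts(im,m,s['position'][2]+11,lo=(5,140,50),hi=(17,255,255)); cv2.imwrite('pics/w16.png',im[:,:,::-1])
# paper extents
for y in (200,270,340):
    print(y,''.join('?' if not(0<=v<384 and 0<=u<512) else 'W' if im[v,u].min()>150 else '.' for x in range(330,510,4) for u,v in [proj(m,[[x,y,8]])[0].round().astype(int)]))
for x in (370,400,440,470):
    print(x,''.join('?' if not(0<=v<384 and 0<=u<512) else 'W' if im[v,u].min()>150 else '.' for y in range(140,420,4) for u,v in [proj(m,[[x,y,8]])[0].round().astype(int)]))
E
```

```text
t 55.38 tcp [401.8 218.5  92.1] yaw 1.5166 z [ 0.  0. -1.] F [ 0.4 -0.3 -1.4] w 18.1 ff 61.3
ctr [465.2 174.3] size [5.8, 18.1] yaw 2.408 px [379. 319.]
ctr [334.7 181.6] size [18.2, 5.5] yaw 0.651 px [137. 319.]
ctr [511.1 243.6] size [27.9, 65.5] yaw 1.746 px [482. 187.]
ctr [476.7 263.3] size [134.2, 61.0] yaw 1.321 px [416. 135.]
ctr [346.3 246.3] size [118.2, 171.3] yaw 1.541 px [143. 175.]
200 ......WW.WWWWW..........W...WW......W........
270 ......WWWWWWWWWWWWWWWWWWWWWWWWWWWWWWWWWW.....
340 ........WWWWWWWWWWWWWWWWWWWWWWWWWWWWWWWWW....
370 ............WWWW...........WWWWWWWWWWWWWWWWWWWWWWWWWWWWW??????????????
400 .............................WWWWWWWWWWWWWWWWWWWWWWWWWWW??????????????
440 ...............W..W............WWWWWWWWWWWWWWWWWWWWWWWW???????????????
470 ................................WWWWWWWWWWWWWWWWWWWWWWW???????????????
```

servo_tool([
  {"slide": [0, 0, 3.5], "turn": [0, 0, 0], "claw": 1.2},
  {"slide": [0, 0, 3], "turn": [0, 0, 0], "claw": 1.2},
  {"slide": [0, 0, 1.2], "turn": [0, 0, 0], "claw": 1.2},
  {"slide": [0, 0, 0.15], "turn": [0, 0, 0], "claw": 1.2},
  {"slide": [0, 0, 0], "turn": [0, 0, 0], "claw": 3.4},
  {"slide": [0, 0, 0], "turn": [0, 0, 0], "claw": 3.4},
  {"slide": [0, 0, -4], "turn": [0, 0, 0], "claw": 3.4},
  {"slide": [0, 0, -6], "turn": [0, 0, 0], "claw": 4},
])

```text
t: 56.42
position: [399.6, 218.0, 113.0]
orientation: [0.726, 0.688, -0.002, -0.001]
wrist_force: [1.2, -0.1, 0.1]
gripper_width: 40.1
finger_force: 0.0
```

servo_tool([
  {"slide": [0, 0, -3], "turn": [0, 0, 0.188], "claw": 7.4},
  {"slide": [0, 0, 0], "turn": [0, 0, 0.188], "claw": 7.4},
  {"slide": [0, 0, 0], "turn": [0, 0, 0.188], "claw": 7.4},
  {"slide": [0, 0, 0], "turn": [0, 0, 0.188], "claw": 7.4},
  {"slide": [0, 0, 0], "turn": [0, 0, 0.188], "claw": 7.4},
  {"slide": [0, 0, 0], "turn": [0, 0, 0.188], "claw": 7.4},
  {"slide": [0, 0, 0], "turn": [0, 0, 0.188], "claw": 7.4},
  {"slide": [0, 0, 0], "turn": [0, 0, 0.188], "claw": 7.4},
])

```text
t: 57.42
position: [401.4, 218.6, 143.7]
orientation: [1.0, 0.005, 0.001, -0.0]
wrist_force: [-1.2, 0.2, -0.2]
gripper_width: 74.0
finger_force: 0.0
```

servo_tool([
  {"slide": [5, 0.38, 0], "turn": [0, 0, 0], "claw": 7.4},
  {"slide": [5, 0.38, 0], "turn": [0, 0, 0], "claw": 7.4},
  {"slide": [5, 0.38, 0], "turn": [0, 0, 0], "claw": 7.4},
  {"slide": [5, 0.38, 0], "turn": [0, 0, 0], "claw": 7.4},
  {"slide": [0, 0, 0], "turn": [0, 0, 0], "claw": 7.4},
  {"slide": [0, 0, 0], "turn": [0, 0, 0], "claw": 7.4},
  {"slide": [0, 0, 0], "turn": [0, 0, 0], "claw": 7.4},
])

```text
t: 58.3
position: [600.4, 207.1, 143.5]
orientation: [1.0, 0.009, 0.0, -0.0]
wrist_force: [-0.3, 0.0, 0.1]
gripper_width: 74.2
finger_force: 0.0
```

```bash
python3 - <<'E'
from h import *
s=st(); go(607,205.5,27,s)
im,m=shot("top"); cv2.imwrite('pics/t16.png',im[:,:,::-1]); hsv=cv2.cvtColor(im,cv2.COLOR_RGB2HSV); k=cv2.inRange(hsv,(5,140,50),(17,255,255))
for y in range(290,160,-8): print(y,''.join('#' if k[v,u] else '.' for x in range(345,500,4) for u,v in [proj(m,[[x,y,24]])[0].round().astype(int)]))
E
```

```text
t 58.30 tcp [600.4 207.1 143.5] yaw 0.0177 z [ 0.  0. -1.] F [-0.3  0.   0.1] w 74.2 ff 0.0
slide cm [ 0.65  0.17 11.65]
290 ######.##.#.#.#..#..###.####.#......###
282 #.####.###.##..###...####.#.###....##.#
274 ####....#######...###.####..##......##.
266 ####.#####...##.#...#.#.#####.#...#..##
258 .#....###############...#.#.##...#.####
250 .#####.#####..#####.#.#.#..#.##########
242 .#######.#..#####.##..#....###.#.......
234 #......##..#.#..##.......###....#.#.###
226 .###.#....................#.###.####.#.
218 #.....................#.#####.##.......
210 ............#####......#.#.............
202 .............####......................
194 #...........#####..................####
186 #......##########..................####
178 #......#########...................####
170 #.................................#####
162 #########.......##.......##........####
```

servo_tool([
  {"slide": [0.65, 0.17, 3.5], "turn": [0, 0, 0], "claw": 7.4},
  {"slide": [0, 0, 4], "turn": [0, 0, 0], "claw": 7.4},
  {"slide": [0, 0, 2.5], "turn": [0, 0, 0], "claw": 7.4},
  {"slide": [0, 0, 1.6], "turn": [0, 0, 0], "claw": 7.4},
  {"slide": [0, 0, 0], "turn": [0, 0, 0], "claw": 7.4},
  {"slide": [0, 0, 0], "turn": [0, 0, 0], "claw": 5},
  {"slide": [0, 0, 0], "turn": [0, 0, 0], "claw": 5},
  {"slide": [0, 0, 0], "turn": [0, 0, 0], "claw": 5},
])

```text
t: 59.35
position: [609.5, 205.6, 29.2]
orientation: [1.0, 0.009, 0.002, -0.0]
wrist_force: [-0.4, -0.2, 6.4]
gripper_width: 59.2
finger_force: 65.1
```

servo_tool([
  {"slide": [0, 0, 0], "turn": [0, 0, 0], "claw": 5},
])

```text
t: 59.48
position: [609.5, 205.5, 29.2]
orientation: [1.0, 0.009, 0.002, -0.0]
wrist_force: [-0.7, 0.1, 6.0]
gripper_width: 59.4
finger_force: 65.1
```

servo_tool([
  {"slide": [0, 0, -4], "turn": [0, 0, 0], "claw": 4.8},
  {"slide": [0, 0, -5], "turn": [0, 0, 0], "claw": 4.8},
  {"slide": [0, 0, 0], "turn": [0, 0, 0.073], "claw": 4.8},
  {"slide": [-3.78, -1.56, 0], "turn": [0, 0, 0], "claw": 4.8},
  {"slide": [-3.78, -1.56, 0], "turn": [0, 0, 0], "claw": 4.8},
  {"slide": [-3.78, -1.56, 0], "turn": [0, 0, 0], "claw": 4.8},
  {"slide": [-3.78, -1.56, 0], "turn": [0, 0, 0], "claw": 4.8},
])

```text
t: 60.35
position: [459.4, 276.4, 117.4]
orientation: [1.0, -0.028, 0.0, -0.0]
wrist_force: [-0.4, 0.7, -0.2]
gripper_width: 59.2
finger_force: 64.8
```

servo_tool([
  {"slide": [0, 0, 3], "turn": [0, 0, 0], "claw": 4.8},
  {"slide": [0, 0, 2], "turn": [0, 0, 0], "claw": 4.8},
  {"slide": [0, 0, 0], "turn": [0, 0, 0], "claw": 4.8},
  {"slide": [0, 0, 0], "turn": [0, 0, 0], "claw": 4.8},
])

```text
t: 60.85
position: [461.2, 276.1, 68.0]
orientation: [1.0, -0.028, 0.001, -0.0]
wrist_force: [-0.0, 0.4, -0.3]
gripper_width: 59.6
finger_force: 64.7
```

```bash
python3 - <<'E'
from h import *
s=st(); im,m=shot("wrist"); cv2.imwrite('pics/w17.png',im[:,:,::-1]); parts(im,m,s['position'][2]+7,lo=(5,140,50),hi=(17,255,255))
E
```

```text
t 60.85 tcp [461.2 276.1  68. ] yaw -0.0562 z [ 0.001  0.    -1.   ] F [-0.   0.4 -0.3] w 59.6 ff 64.7
ctr [380.3 199.1] size [18.4, 52.9] yaw 0.595 px [395. 364.]
ctr [389.8 361.6] size [53.7, 18.5] yaw 2.432 px [121. 364.]
ctr [421.2 420.2] size [23.0, 13.3] yaw 2.820 px [ 11. 323.]
ctr [449.6 275.4] size [63.4, 65.4] yaw 0.030 px [261. 265.]
ctr [555. 209.] size [20.9, 4.7] yaw 0.001 px [401.  40.]
ctr [558.4 242. ] size [53.2, 30.9] yaw 1.584 px [325.  35.]
ctr [496.2 273.2] size [154.8, 231.6] yaw 1.440 px [256. 161.]
```

servo_tool([
  {"slide": [0, 0, 3], "turn": [0, 0, 0], "claw": 4.8},
  {"slide": [0, 0, 1.7], "turn": [0, 0, 0], "claw": 4.8},
  {"slide": [0, 0, 0.5], "turn": [0, 0, 0], "claw": 4.8},
  {"slide": [0, 0, 0], "turn": [0, 0, 0], "claw": 4.8},
  {"slide": [0, 0, 0], "turn": [0, 0, 0], "claw": 6.9},
  {"slide": [0, 0, 0], "turn": [0, 0, 0], "claw": 6.9},
  {"slide": [0, 0, -4], "turn": [0, 0, 0], "claw": 6.9},
  {"slide": [0, 0, -6], "turn": [0, 0, 0], "claw": 6.9},
])

```text
t: 61.9
position: [458.7, 275.1, 114.1]
orientation: [1.0, -0.028, -0.002, 0.001]
wrist_force: [1.8, 1.1, -0.2]
gripper_width: 69.3
finger_force: 0.0
```

servo_tool([
  {"slide": [0, 0, -3], "turn": [0, 0, -0.182], "claw": 3.9},
  {"slide": [0, 0, 0], "turn": [0, 0, -0.182], "claw": 3.9},
  {"slide": [0, 0, 0], "turn": [0, 0, -0.182], "claw": 3.9},
  {"slide": [0, 0, 0], "turn": [0, 0, -0.182], "claw": 3.9},
  {"slide": [0, 0, 0], "turn": [0, 0, -0.182], "claw": 3.9},
  {"slide": [0, 0, 0], "turn": [0, 0, -0.182], "claw": 3.9},
  {"slide": [0, 0, 0], "turn": [0, 0, -0.182], "claw": 3.9},
  {"slide": [0, 0, 0], "turn": [0, 0, -0.182], "claw": 3.9},
])

```text
t: 62.9
position: [460.5, 276.0, 145.2]
orientation: [0.763, 0.647, 0.0, 0.0]
wrist_force: [0.3, 0.3, 0.4]
gripper_width: 39.2
finger_force: 0.0
```

servo_tool([
  {"slide": [0, 0, 0], "turn": [0, 0, -0.182], "claw": 3.9},
  {"slide": [-2.15, 3.55, 0], "turn": [0, 0, 0], "claw": 3.9},
  {"slide": [-2.15, 3.55, 0], "turn": [0, 0, 0], "claw": 3.9},
  {"slide": [-2.15, 3.55, 0], "turn": [0, 0, 0], "claw": 3.9},
  {"slide": [0, 0, 0], "turn": [0, 0, 0], "claw": 3.9},
  {"slide": [0, 0, 0], "turn": [0, 0, 0], "claw": 3.9},
  {"slide": [0, 0, 0], "turn": [0, 0, 0], "claw": 3.9},
])

```text
t: 63.78
position: [566.7, 213.3, 144.9]
orientation: [0.703, 0.711, -0.0, -0.0]
wrist_force: [-0.4, -1.1, -0.2]
gripper_width: 38.8
finger_force: 0.0
```

```bash
python3 grid.py 534 640 180 280 38; python3 - <<'E'
from h import *
go(568,211,28)
E
```

```text
t 63.77 tcp [566.7 213.3 144.9] yaw 1.5830 z [-0.001  0.    -1.   ] F [-0.4 -1.1 -0.2] w 38.8 ff 0.0
280 ....................................
276 ....................................
272 ....................................
268 ......###########...................
264 ......###########...................
260 .....bbbbbbbbb###...................
256 .....bbbbbbbbb###...................
252 ......###########...................
248 ......###########...................
244 ......###########...................
240 ......###########...................
236 ......###########...................
232 ......########......................
228 ......bbbbbbbb......................
224 ......########......................
220 ......########......................
216 ......########......................
212 ......########......................
208 ......########......................
204 ......########......................
200 .....bbbbbbbbb......................
196 ......bbbbbbbb......................
192 ......########......................
188 ....................................
184 ....................................
slide cm [-0.23  0.12 11.7 ]
```

servo_tool([
  {"slide": [-0.23, -0.15, 4], "turn": [0, 0, 0], "claw": 3.9},
  {"slide": [0, 0, 4], "turn": [0, 0, 0], "claw": 3.9},
  {"slide": [0, 0, 2.2], "turn": [0, 0, 0], "claw": 3.9},
  {"slide": [0, 0, 1.5], "turn": [0, 0, 0], "claw": 3.9},
  {"slide": [0, 0, 0], "turn": [0, 0, 0], "claw": 2},
  {"slide": [0, 0, 0], "turn": [0, 0, 0], "claw": 2},
  {"slide": [0, 0, 0], "turn": [0, 0, 0], "claw": 2},
  {"slide": [0, 0, 0], "turn": [0, 0, 0], "claw": 2},
])

```text
t: 64.82
position: [566.8, 210.4, 28.9]
orientation: [0.703, 0.711, 0.001, 0.0]
wrist_force: [0.6, 0.0, -0.4]
gripper_width: 24.3
finger_force: 62.1
```

servo_tool([
  {"slide": [0, 0, -4], "turn": [0, 0, 0], "claw": 1.8},
  {"slide": [0, 0, -5], "turn": [0, 0, 0], "claw": 1.8},
  {"slide": [0, 0, 0], "turn": [0, 0, 0.067], "claw": 1.8},
  {"slide": [1.96, -3.55, 0], "turn": [0, 0, 0], "claw": 1.8},
  {"slide": [1.96, -3.55, 0], "turn": [0, 0, 0], "claw": 1.8},
  {"slide": [1.96, -3.55, 0], "turn": [0, 0, 0], "claw": 1.8},
  {"slide": [1.96, -3.55, 0], "turn": [0, 0, 0], "claw": 1.8},
  {"slide": [1.96, -3.55, 0], "turn": [0, 0, 0], "claw": 1.8},
])

```text
t: 65.82
position: [393.5, 318.7, 118.5]
orientation: [0.727, 0.687, 0.001, 0.0]
wrist_force: [-0.4, 0.3, -0.2]
gripper_width: 24.0
finger_force: 62.2
```

servo_tool([
  {"slide": [0, 0, 3], "turn": [0, 0, 0], "claw": 1.8},
  {"slide": [0, 0, 2], "turn": [0, 0, 0], "claw": 1.8},
  {"slide": [0, 0, 0], "turn": [0, 0, 0], "claw": 1.8},
  {"slide": [0, 0, 0], "turn": [0, 0, 0], "claw": 1.8},
])

```text
t: 66.32
position: [395.1, 318.3, 69.0]
orientation: [0.727, 0.687, 0.001, 0.0]
wrist_force: [1.0, 0.6, -1.0]
gripper_width: 24.2
finger_force: 62.2
```

```bash
python3 - <<'E'
from h import *
s=st(); im,m=shot("wrist"); cv2.imwrite('pics/w18.png',im[:,:,::-1]); go(395,318,15,s)
hsv=cv2.cvtColor(im,cv2.COLOR_RGB2HSV); k=cv2.inRange(hsv,(5,140,50),(32,255,255))
for y in range(400,280,-6): print(y,''.join('?' if not(0<=v<384 and 0<=u<512) else '#' if k[v,u] else '.' for x in range(345,500,4) for u,v in [proj(m,[[x,y,78 if x<425 else 24]])[0].round().astype(int)]))
E
```

```text
t 66.33 tcp [395.1 318.3  69. ] yaw 1.5148 z [ 0.001  0.001 -1.   ] F [ 1.   0.6 -1. ] w 24.2 ff 62.2
slide cm [-0.03 -0.02  5.4 ]
400 #######################################
394 #######################################
388 #######.............................###
382 #######.............................###
376 #######....########.................###
370 #######...#########.##..............###
364 #######...#########.##..............###
358 #######...#########.##..............###
352 #######...#########.##..............###
346 #######...#########.#...............###
340 #######...#######...#...............###
334 #######...#######...#..............####
328 ######....#######...#..............####
322 ######....######...................####
316 #####.....######...................####
310 .###......######......###########..####
304 ..........######......############.####
298 ..........######......############.####
292 ..........######.......###########.####
286 ..........#######......###########.####
```

servo_tool([
  {"slide": [0, 0, 3], "turn": [0, 0, 0], "claw": 1.8},
  {"slide": [0, 0, 1.7], "turn": [0, 0, 0], "claw": 1.8},
  {"slide": [0, 0, 0.7], "turn": [0, 0, 0], "claw": 1.8},
  {"slide": [0, 0, 0], "turn": [0, 0, 0], "claw": 1.8},
  {"slide": [0, 0, 0], "turn": [0, 0, 0], "claw": 3.2},
  {"slide": [0, 0, 0], "turn": [0, 0, 0], "claw": 3.2},
  {"slide": [0, 0, -4], "turn": [0, 0, 0], "claw": 3.2},
  {"slide": [0, 0, -6], "turn": [0, 0, 0], "claw": 3.2},
])

```text
t: 67.38
position: [393.0, 317.1, 113.6]
orientation: [0.727, 0.687, -0.002, -0.0]
wrist_force: [1.3, 1.1, -0.3]
gripper_width: 31.9
finger_force: 0.0
```

servo_tool([
  {"slide": [-5, 1, -3], "turn": [0, 0, 0], "claw": 3.2},
  {"slide": [-5, 1, -3], "turn": [0, 0, 0], "claw": 3.2},
  {"slide": [-3, 0, -3], "turn": [0, 0, 0], "claw": 3.2},
  {"slide": [0, 0, -3], "turn": [0, 0, 0], "claw": 3.2},
  {"slide": [0, 0, 0], "turn": [0, 0, 0], "claw": 3.2},
  {"slide": [0, 0, 0], "turn": [0, 0, 0], "claw": 3.2},
  {"slide": [0, 0, 0], "turn": [0, 0, 0], "claw": 3.2},
])

```text
t: 68.25
position: [406.3, 187.2, 232.6]
orientation: [0.726, 0.687, -0.001, -0.001]
wrist_force: [0.4, 0.2, -0.9]
gripper_width: 32.0
finger_force: 0.0
```

```bash
python3 - <<'E'
from h import *
s=st(); im,m=shot("wrist"); cv2.imwrite('pics/w19.png',im[:,:,::-1])
hsv=cv2.cvtColor(im,cv2.COLOR_RGB2HSV); k=cv2.inRange(hsv,(5,130,50),(32,255,255))
for y in range(408,150,-6): print(y,''.join('?' if not(0<=v<384 and 0<=u<512) else '#' if k[v,u] else '.' for x in range(340,504,3) for u,v in [proj(m,[[x,y,24]])[0].round().astype(int)]))
E
```

```text
t 68.25 tcp [406.3 187.2 232.6] yaw 1.5157 z [-0.002 -0.001 -1.   ] F [ 0.4  0.2 -0.9] w 32.0 ff 0.0
408 ???????????????????????????????????????????????????????
402 ???????????????????????????????????????????????????????
396 ???????????????????????????????????????????????????????
390 ???????????????????????????????????????????????????????
384 ???????????????????????????????????????????????????????
378 ???????????????????????????????????????????????????????
372 ########.......#####???????????????????????????????????
366 #######........############.......................#####
360 #######........############.......................#####
354 #######........############.......................#####
348 #######........###########........................#####
342 #######........###########........................#####
336 ######.........########...........................#####
330 #######........########...........................#####
324 ######.........########...........................#####
318 ######.........########...........................#####
312 ######.........########............
[... 880 characters left out ...]
...#######.......................#######
216 ####..............#######.......................#######
210 ####..............######.......................########
204 ####..............######.......................########
198 ####..............######.......................########
192 ####.......#############.......................########
186 ###........#############.......................########
180 ###........#############.......................########
174 #######################........................########
168 #######################################################
162 #######################################################
156 #######################################################
```

The grid shows all three parts flat inside the rack, with margins all round. I hand in the job.

```bash
python3 -c "
from workcell import r
print(r.close_job())"
```

```text
the job is handed in; nothing more can be done
None
```

The batch (cradle, rudder and grating; no name board was present) was cured and lies flat in the wooden rack; the tray was drawn to its end stops, the shutter closed, the dimmer turned back to off, and the job handed in at about 68 s, with no verdict returned.

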